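Close the dust box: slotted cover over the centre stud, wing nut snug

TASK

Take the slotted cover with the red handle out of the plate rack and lean it, handle side out, on the yellow sloped stand; then let go, take it again by its handle and seat it flat inside the lip of the blue dust box, with the captive brass wing nut passing up through its slot. Then spin the wing nut clockwise until it holds the cover down snug, let go, and leave the other things on the bench where they are.

Things in the scene. Friction and masses are not known exactly. Their poses are not given: they have to be found in the camera images.
- cover: Cover: light aluminium plate 150 x 150 x 8 mm with a through slot, 92 mm long (along its x) and 30 mm wide, in its middle, and a red handle. Origin: centre of the underside; z out of the handle side. About 0.22 kg (varies 20 %). At the start it stands on edge in the rack: x up, handle side to the robot's right (about -y), handle on the near side, top edge 160 mm above the bench. Half-turned it seats just as well.
- cover_handle (a point): Grip point in the cover's handle, 30 mm above the cover's underside. The handle is a solid upright bar 80 mm long (along the cover's x), 10 mm thick, 62 mm from the cover's middle towards its +y, rising from the plate's top face to 40 mm above the underside.
- cover_centre (a point): Middle of the slot, half way through the plate (4 mm above the underside).
- stand: Fixed yellow sloped stand: 45 degree board 130 mm wide, 100 mm long, facing up and to -y of its own frame (the robot's right at yaw 0), with a ledge 8 mm high across its lower end. Origin: centre of the base underside. In its frame up-slope is (0, 0.71, 0.71), the outward normal (0, -0.71, 0.71). The leaning cover overhangs the board's upper end by 50 mm, so a finger fits behind it.
- stand_rest (a point): Point on the board's face, mid-width, 75 mm up the slope from the ledge: the cover's origin lies here when it leans home, lower edge on the ledge, x up-slope. Axes as the stand's.
- dustbox: Fixed blue dust box, 180 x 180 x 90 mm, open on top. Origin: centre of the underside. The seat is the flat top of its walls, inside a raised lip 6 mm high with inner faces 158 x 158 mm (4 mm play all round for the cover). The stud stands in its middle; the wings of the nut begin along its x (within 10 degrees), so the cover's x goes along the dust box's x.
- dustbox_seat (a point): Centre of the seat, level with it (90 mm above the bench); the seated cover's origin lies here. Axes as the dust box's.
- wingnut: Brass wing nut, captive on the centre stud: bar 74 mm across the wings (along its x), 10 mm thick, 34 mm tall at the wings, 27 mm in the middle; nothing stands above it. Origin: centre of its underside, z up. Clockwise from above it goes down 10 mm a turn; it turns lightly (0.06 N m) and stays where it is left. With the cover on, the handle is 57 mm from its axis: open the fingers little.
- wingnut_top (a point): On the nut's axis, 20 mm above its underside: where to pinch it across its thickness. The underside starts 105 mm above the bench, 0.6 mm either way; 0.58 to 0.75 turn brings it onto the seated cover (98 mm), wings then across the slot. From there about 0.1 turn more makes it snug: the moment then climbs to about 0.5 N m, or the pads slip.
- rack: Fixed grey plate rack, base 160 x 170 x 10 mm. Origin: centre of the underside. Two slots along its x, 12 mm wide between walls 26 mm high, at y = -42 mm (the cover) and y = +42 mm (the blank); the plates stand on the base, 10 mm above the bench.
- blank: Bystander: dark steel blank plate 120 x 8 x 100 mm tall, standing in the rack's other slot. Origin: centre of its lower edge.
- grinder: Bystander: orange and black angle grinder, 280 mm long. Origin: under its middle.
- hammer: Bystander: hammer lying on the bench. Origin: underside.
- discs: Bystander: stack of black grinding discs, 115 mm across, 30 mm high. Origin: centre of the underside.
- brush: Bystander: brush lying on the bench. Origin: underside.
- spraycan: Bystander: can 66 mm across, 190 mm tall. Origin: centre of the underside.
- square: Bystander: red L-shaped square, 120 x 120 x 20 mm. Origin: its corner, underside.
- offcut: Bystander: dark steel angle offcut, 160 mm long, 40 mm sides. Origin: its edge, underside.
There are look-alikes about, which are no part of the job. Leave any pink or purple look-alike of the cover alone.

How it is judged:
By the outcome, as a careful person would: the job done as asked, in the order asked, and still so for the second after the job is handed in, with the robot touching nothing.
It also fails if it takes over 72 s, if anything falls off the work surface, if the arm or the gripper's body presses on something with over 40 N, if the wrist force passes 120 N, or if a joint passes its speed limit or range.

ROBOT

A 7-joint arm with a two-finger parallel gripper is mounted at the origin on the work surface. World frame = base frame: x ahead of the robot, y to its left, z up, the work surface at z = 0. Lengths are in m, angles in degrees, forces in N, time in s.
With the tool pointing down it reaches from about 0.425 to 0.875 m from the base axis. Payload 4.7 kg.
Tool frame: the origin (TCP) lies midway between the tips of the shut fingers; the grasp point (between the pads) lies 19 mm behind it; z points along the fingers, x is the direction in which the jaws open and shut, and the axes are right-handed (so a half turn about z gives the same grasp; the last joint's range is limited). The gripper opens to 87 mm and grips with 3 to 60 N. Pads are 19 mm wide; open, the fingers measure 117 mm over their backs; the gripper's body (75 mm by 190 mm) begins 51 mm behind the grasp point.
Start: joints at [-66.4, 18.392, -4.016, 83.108, 1.295, 78.541, -3.26], TCP at [0.252, 0.599, 0.223] pointing down, gripper open.
Joint ranges: [-163.93, 163.93], [-17.29, 119.83], [-79.2, 71.16], [3.27, 140.29], [-89.18, 269.18], [5.43, 117.66], [-154.24, 154.24]. Speed limits (degrees/s): [147.25, 147.25, 180, 180, 180, 180, 180].

INTERFACE

Orientations are given as [roll, pitch, yaw] about the fixed x, y, z axes, in that order (R = Rz(yaw) Ry(pitch) Rx(roll)).
In Python, from cell import env gives the robot as it stands.
- The arm moves only by the tool carry_out, never from a script. Its argument "plan" is a list of rows, each an object with "grip": the closure, from 0 (fully open) to 1 (shut); "dp": the shift along the tool's x, y, z in m, a list of three; "rotation": the turn, a rotation vector about the tool's x, y, z in degrees, a list of three. In form: [{"grip": grip, "dp": [dx, dy, dz], "rotation": [wx, wy, wz]}, ...]. A call has 1 to 8 rows; each row shifts and turns the pose as measured when the row begins, along the tool's axes as they then stand; what a row does not reach is not made up. A row lasts 1/12 s, in which the tool goes at most 41.7 mm and 7.16 degrees, less where a joint would pass 70% of its speed; a pose out of reach is approached as far as the arm can. A call is refused whole if a number of a shift passes 0.0417 or a number of a turn 7.16, either way. A call with a gripper value outside its range is refused whole. The fingers move at their own pace and stop on an object; "force" is the grip in N (left out, the last holds). Time passes only in rows, so rows that do not move let the fingers close. It gives the time, the measured TCP pose, the force and the opening at its end, in the units of the state.
- env.get_obs(): the state, without advancing time (a new reading comes with each control period).
- env.read_camera(name): name is "side" or "top" or "wrist"; returns the picture (400x640x3 uint8, red, green, blue); there is no depth.
- env.camera_params(name): a dict with "fx", "fy", "cx", "cy" (pixels), "k1" (the pictures are not rectified: a ray, as slopes to the right and down, at radius r is drawn at 1 + k1 r^2 times it, then the intrinsics apply), "R" (3x3) and "t" (3): a world point X has camera coordinates R X + t. Camera axes: x right, y down, z forward; pixel columns grow to the right and rows downward; lengths in m; the calibration is good to about 2 mm. A picture is of the moment at which its call begins: read the wrist's pose just before it. camera_params takes no time and is no camera call; for the wrist camera it gives the pose at the moment of the call.
- env.sign_off(): hands the job in, once; it reports no verdict.
The state is a dict: "time_s": time; "qpos": joint angles; "joint_velocities": joint speeds; "effort": joint torques, N m; "tool_pos": TCP position; "tool_rot": TCP orientation; "force": force on the tool from outside, world axes, zero at the start; "wrist_torque": the same for the moment, N m; "grip_width": finger opening in m.
Only numpy, scipy, OpenCV 4.12 (cv2) and the standard library are available. Lean on these libraries where they do the work, as an engineer would, in place of code of your own. Each camera call takes 0.05 s, during which the arm holds its last target. There are 200 camera calls.

## Working session

There is one attempt and no reset: what is moved stays moved. The work goes in short steps, Python scripts to look and compute and a tool call to move; the robot and the scene stay as the last step left them, time stands still between calls to the robot, and variables do not carry over. Pictures are saved under pics/ and viewed, about 8 in all and at most 12, crops included, and the job is handed in when it is done.

Besides the shell and the picture viewer there is one more tool, called after "Emit:" as name(argument=value, ...), one argument or row to a line, values as JSON. carry_out: Moves the arm, as the interface text tells. Its arguments: {"type":"object","properties":{"plan":{"type":"array","items":{"type":"object","properties":{"grip":{"type":"number"},"dp":{"type":"array","items":{"type":"number"}},"rotation":{"type":"array","items":{"type":"number"}}}}},"force":{"type":"number"}},"required":["plan"]}

```bash
ls; mkdir -p pics
cat > h.py <<'E'
import numpy as np, cv2
from cell import env
from scipy.spatial.transform import Rotation as Ro
def snap(n,f=None):
    p=env.camera_params(n); im=np.array(env.read_camera(n))
    if f: cv2.imwrite('pics/'+f+'.png',im[:,:,::-1])
    return im,p
def ray(p,uv):
    d=np.array([(uv[0]-p['cx'])/p['fx'],(uv[1]-p['cy'])/p['fy']]);s=d.copy()
    for _ in range(20): s=d/(1+p['k1']*(s@s))
    R=np.array(p['R']);t=np.array(p['t'])
    return -R.T@t, R.T@np.array([s[0],s[1],1])
def onz(p,uv,z):
    c,d=ray(p,uv); return c+d*(z-c[2])/d[2]
def two(pa,ua,pb,ub):
    c,d=ray(pa,ua);e,f=ray(pb,ub)
    s=np.linalg.lstsq(np.c_[d,-f],e-c,rcond=None)[0]
    A=c+d*s[0];B=e+f*s[1]; return (A+B)/2,np.linalg.norm(A-B)
def proj(p,X):
    q=np.array(p['R'])@np.array(X)+np.array(p['t']);s=q[:2]/q[2];s=s*(1+p['k1']*(s@s))
    return s*[p['fx'],p['fy']]+[p['cx'],p['cy']]
E
python3 - <<'E'
from h import *
np.set_printoptions(precision=3,suppress=True)
a,pa=snap('top','top');b,pb=snap('side','side')
for n,p in (('top',pa),('side',pb)):
    c,d=ray(p,(320,200));print(n,c,d,p['fx'],p['k1'])
print(env.get_obs())
E
```

```text
pics
top [ 0.336 -0.037  1.603] [ 0.134 -0.016 -0.991] 495.42332617556497 -0.08908820550431566
side [ 0.273 -0.96   1.015] [ 0.202  0.686 -0.699] 457.6463472716693 -0.0804728264815048
{'time_s': 0.1, 'qpos': array([-66.401,  18.435,  -4.016,  83.166,   1.298,  78.54 ,  -3.26 ]), 'joint_velocities': array([-0.044, -0.158, -0.065, -0.094,  0.012, -0.057, -0.066]), 'effort': array([ -0.   , -49.257,  -0.406, -31.34 ,  -0.064,   0.039,   0.   ]), 'tool_pos': array([0.252, 0.599, 0.222]), 'tool_rot': array([179.992,   0.096,  67.212]), 'force': array([-0.396,  0.14 ,  0.153]), 'wrist_torque': array([-0.01 , -0.061, -0.026]), 'grip_width': 0.08698597376954494}
```

View pictures.

View pics/top.png

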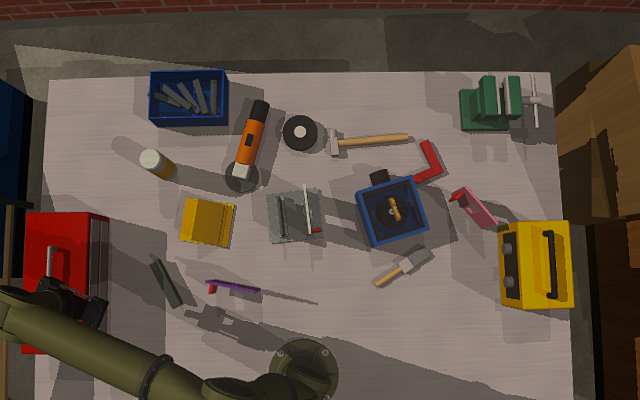

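View pics/side.png

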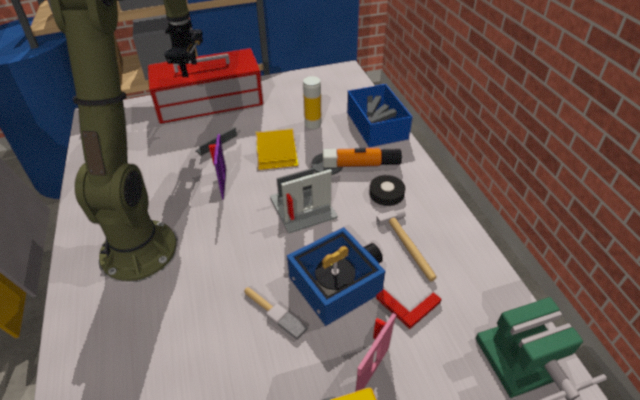

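Run:
```python
import cv2,numpy as np
a=cv2.imread('pics/top.png');b=cv2.imread('pics/side.png')
A=cv2.resize(a[165:260,170:440],(800,281),interpolation=cv2.INTER_CUBIC)
B=cv2.resize(b[120:320,240:400],None,fx=1.59,fy=1.59,interpolation=cv2.INTER_CUBIC)
C=cv2.resize(a[180:250,265:335],(318,318),interpolation=cv2.INTER_CUBIC)
o=np.zeros((600,800,3),np.uint8);o[:281]=A;o[281:281+318,:B.shape[1]]=B;o[281:599,400:718]=C
cv2.imwrite('pics/crop.png',o)
```

```text
(no output)
```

View pics/crop.png

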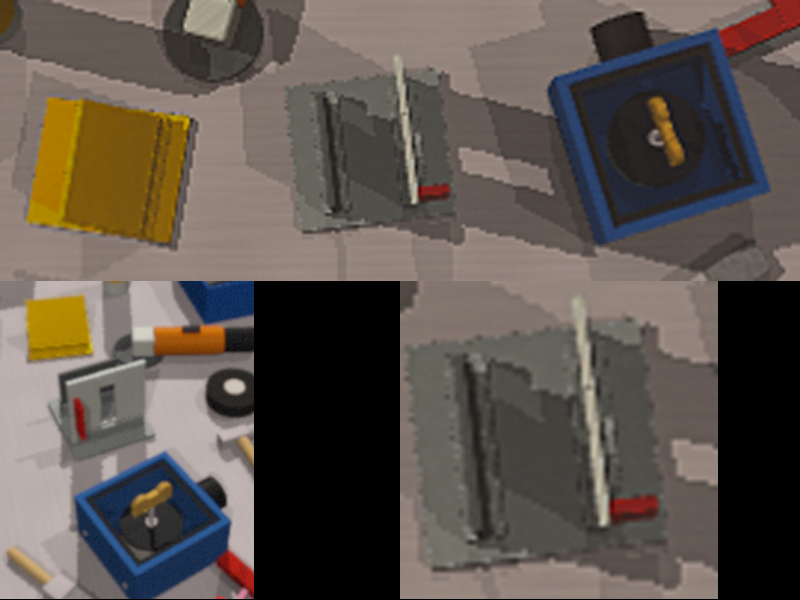

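The cover is the white plate in the rack (top view 308,210; red handle 317,230). The purple plate (232,287) and the pink one (475,207) are look-alikes. The crop confirms the rack one: it has a slot and a red handle on its near right. Stand is at (208,222), dust box at (392,212), and the nut's wings sit roughly along image vertical.

Run:
```python
from h import *
np.set_printoptions(precision=4,suppress=True)
pa=env.camera_params('top');pb=env.camera_params('side')
f=lambda q:(170+q[0]/2.963-.3,165+q[1]/2.963-.3)
def P(n,L,z):
    X=np.array([onz(pa,f(q),z) for q in L]);print(n,X[:,:2].tolist() if 0 else X[:,:2].round(4).tolist(),'c',X.mean(0)[:2])
    for i in range(len(X)):
        d=X[(i+1)%len(X)]-X[i];print('   len %.4f dir %.1f'%(np.hypot(d[0],d[1]),np.degrees(np.arctan2(d[1],d[0]))))
P('rack',[(286,88),(303,232),(455,215),(441,70)],.01)
P('cover',[(414,203),(398,57)],.16)
P('handle',[(420,193),(449,190)],.125)
P('box',[(550,85),(604,243),(770,186),(717,31)],.096)
P('nut',[(655,98),(677,163)],.139)
P('ledge',[(172,243),(193,119)],.02)
P('boardtop',[(66,225),(80,100)],.09)
# side view cover top edge and base
g=lambda q:(240+q[0]/1.59-.2,120+(q[1]-281)/1.59-.2)
print('cover far top',two(pa,f((398,57)),pb,g((144,362))),'near',two(pa,f((414,203)),pb,g((64,385))))
print('box near-right',two(pa,f((770,186)),pb,g((135,577))), two(pa,f((550,85)),pb,g((165,455))))
```

```text
rack [[0.5715, 0.1125], [0.4135, 0.0946], [0.4295, -0.0705], [0.5889, -0.0579]] c [0.5008 0.0197]
   len 0.1590 dir -173.5
   len 0.1658 dir -84.5
   len 0.1600 dir 4.5
   len 0.1713 dir 95.8
cover [[0.4331, -0.0272], [0.5788, -0.0133]] c [ 0.506  -0.0203]
   len 0.1464 dir 5.4
   len 0.1464 dir -174.6
handle [[0.4454, -0.0332], [0.448, -0.0625]] c [ 0.4467 -0.0478]
   len 0.0294 dir -85.0
   len 0.0294 dir 95.0
box [[0.5578, -0.1698], [0.3932, -0.2211], [0.4488, -0.3954], [0.6125, -0.3467]] c [ 0.5031 -0.2832]
   len 0.1725 dir -162.7
   len 0.1830 dir -72.3
   len 0.1707 dir 16.6
   len 0.1852 dir 107.2
nut [[0.5367, -0.2719], [0.4704, -0.2918]] c [ 0.5035 -0.2819]
   len 0.0692 dir -163.3
   len 0.0692 dir 16.7
ledge [[0.4031, 0.2352], [0.5375, 0.213]] c [0.4703 0.2241]
   len 0.1362 dir -9.4
   len 0.1362 dir 170.6
boardtop [[0.4201, 0.3335], [0.5504, 0.3207]] c [0.4852 0.3271]
   len 0.1309 dir -5.6
   len 0.1309 dir 174.4
cover far top (array([ 0.5812, -0.0137,  0.1591]), np.float64(0.00443531514030514)) near (array([ 0.4326, -0.0271,  0.1575]), np.float64(0.0012422468305472467))
box near-right (array([ 0.4472, -0.396 ,  0.0922]), np.float64(0.0038311856584737347)) (array([ 0.5649, -0.172 ,  0.0816]), np.float64(0.010042023018406804))
```

```bash
cat >> h.py <<'E'
def plan(pos,rpy,n=None):
    """constant screw rows from the measured pose to the target TCP pose"""
    from scipy.linalg import logm,expm
    o=env.get_obs();M=lambda p,r:np.block([[Ro.from_euler('xyz',r,degrees=True).as_matrix(),np.array(p)[:,None]],[0,0,0,1]])
    T=np.linalg.inv(M(o['tool_pos'],o['tool_rot']))@M(pos,rpy);L=np.real(logm(T))
    for k in range(1,40):
        E=expm(L/k);r=Ro.from_matrix(E[:3,:3]).as_rotvec(degrees=True)
        if (n and k==n) or (not n and abs(E[:3,3]).max()<.038 and np.linalg.norm(E[:3,3])<.039 and np.linalg.norm(r)<6.8): break
    print('rows',k,'dp',E[:3,3].round(4).tolist(),'rot',r.round(2).tolist(),'| from',o['tool_pos'].round(4),o['tool_rot'].round(2),'t',round(o['time_s'],2))
E
python3 -c "
from h import *
plan([.46,.25,.32],[180,0,30])"
```

```text
rows 11 dp [-0.0125, 0.0354, -0.0089] rot [0.0, 0.01, 3.38] | from [0.2517 0.5988 0.2216] [1.7999e+02 1.0000e-01 6.7210e+01] t 0.1
```

Emit:
carry_out(
  plan=[
    {"grip":0,"dp":[-0.0125,0.0354,-0.009],"rotation":[0,0,3.4]},
    {"grip":0,"dp":[-0.0125,0.0354,-0.009],"rotation":[0,0,3.4]},
    {"grip":0,"dp":[-0.0125,0.0354,-0.009],"rotation":[0,0,3.4]},
    {"grip":0,"dp":[-0.0125,0.0354,-0.009],"rotation":[0,0,3.4]},
    {"grip":0,"dp":[-0.0125,0.0354,-0.009],"rotation":[0,0,3.4]},
    {"grip":0,"dp":[-0.0125,0.0354,-0.009],"rotation":[0,0,3.4]},
    {"grip":0,"dp":[-0.0125,0.0354,-0.009],"rotation":[0,0,3.4]},
    {"grip":0,"dp":[-0.0125,0.0354,-0.009],"rotation":[0,0,3.4]},
  ],
)

```text
time_s: 0.77
tool_pos: [0.4216, 0.3549, 0.2864]
tool_rot: [-179.9, 1.0, 40.0]
force: [0.0, 0.3, -0.1]
grip_width: 0.0872
```

```bash
python3 -c "
from h import *
plan([.46,.25,.32],[180,0,30])
im,p=snap('wrist','w1')
for X in ([.48,.26,.05],[.4703,.2241,.02],[.4852,.3271,.09]): print(proj(p,X))
print(ray(p,(320,200)))"
```

```text
rows 3 dp [-0.0108, 0.0357, -0.0111] rot [-0.01, 0.32, 3.34] | from [0.4216 0.3549 0.2864] [-179.89    0.97   40.02] t 0.77
[311.94780679 241.7387412 ]
[292.64502122 245.63593335]
[348.7714397  220.70875253]
(array([0.36960382, 0.42019121, 0.44922207]), array([ 0.18928619, -0.25209117, -0.9490997 ]))
```

View pics/w1.png

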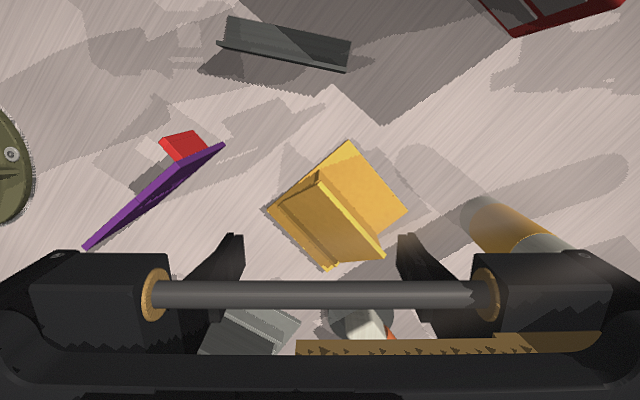

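The wrist view shows the yellow stand at (335,205), with the purple look-alike at left (150,200). I'll enlarge the stand.

```bash
python3 -c "
import cv2
a=cv2.imread('pics/w1.png')[130:280,250:420]
cv2.imwrite('pics/w1c.png',cv2.resize(a,None,fx=4,fy=4,interpolation=cv2.INTER_CUBIC))"
```

```text
(no output)
```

View pics/w1c.png

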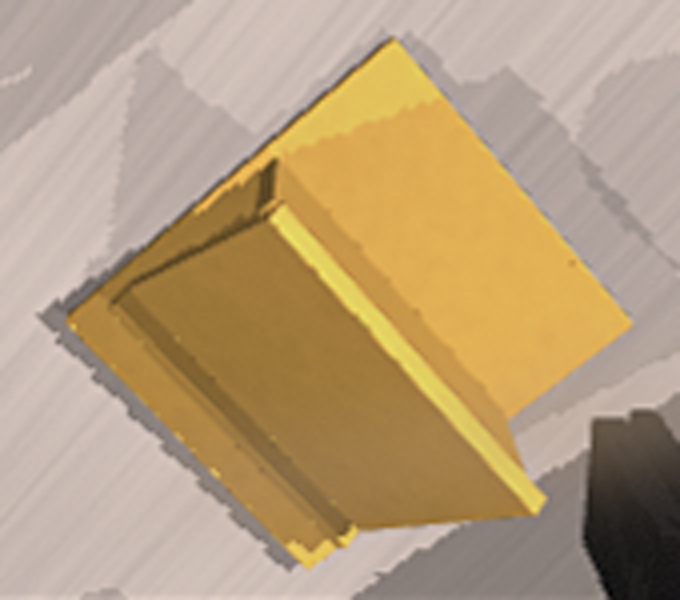

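Run:
```python
from h import *
np.set_printoptions(precision=4,suppress=True)
p=env.camera_params('wrist');pa=env.camera_params('top')
g=lambda q:(250+q[0]/4-.375,130+q[1]/4-.375)
f=lambda q:(170+q[0]/2.963-.3,165+q[1]/2.963-.3)
for z in (.0,.01):
    X=np.array([onz(p,g(q),z) for q in [(395,38),(632,322),(305,568),(68,318)]])[:,:2]
    print(z,X.tolist(),X.mean(0))
    for i in range(4):
        d=X[(i+1)%4]-X[i];print(np.hypot(*d).round(4),np.degrees(np.arctan2(d[1],d[0])).round(1))
A=two(pa,f((82,100)),p,g((535,515)));B=two(pa,f((68,225)),p,g((275,212)))
print(A,B,(A[0]+B[0])/2,np.linalg.norm(A[0]-B[0]))
for z in (.07,.08,.09):
    a=onz(p,g((535,515)),z);b=onz(p,g((275,212)),z);d=a-b;print(z,(a+b)/2,np.linalg.norm(d),np.degrees(np.arctan2(d[1],d[0])))
for z in (.01,.015,.02):
    a=onz(p,g((345,535)),z);b=onz(p,g((112,300)),z);d=a-b;print('ledge',z,(a+b)/2,np.linalg.norm(d),np.degrees(np.arctan2(d[1],d[0])))
```

```text
0.0 [[0.4402519599119899, 0.3858478529755481], [0.579924899292775, 0.3615197531552845], [0.551855398219625, 0.19987813926582151], [0.41289638924621247, 0.2262677141448343]] [0.4962 0.2934]
0.1418 -9.9
0.1641 -99.9
0.1414 169.2
0.1619 80.3
0.01 [[0.4388263119255333, 0.3864375197176456], [0.5754050738875789, 0.3626483607791192], [0.5479573970329272, 0.2045875967940308], [0.4120767497636653, 0.23039256289311255]] [0.4936 0.296 ]
0.1386 -9.9
0.1604 -99.9
0.1383 169.2
0.1583 80.3
(array([0.5468, 0.3124, 0.1177]), np.float64(0.0008549789325678663)) (array([0.4257, 0.3306, 0.0993]), np.float64(0.012555719338529711)) [0.4862 0.3215 0.1085] 0.12384003511829181
0.07 [0.5041 0.3117 0.07  ] 0.13771804814615474 -11.223686448111131
0.08 [0.5007 0.3143 0.08  ] 0.13410724631606494 -11.223686448111144
0.09 [0.4973 0.317  0.09  ] 0.13049644448597508 -11.223686448111158
ledge 0.01 [0.4856 0.2364 0.01  ] 0.1317023866033406 -8.928142295633258
ledge 0.015 [0.4844 0.2384 0.015 ] 0.1302105347781813 -8.928142295633268
ledge 0.02 [0.4831 0.2404 0.02  ] 0.12871868295302202 -8.928142295633258
```

Run:
```python
from h import *
np.set_printoptions(precision=4,suppress=True)
p=env.camera_params('wrist');print(ray(p,(320,200)));o=env.get_obs();print(o['tool_pos'],o['tool_rot'],o['joint_velocities'])
```

```text
(array([0.3759, 0.4125, 0.4514]), array([ 0.1904, -0.258 , -0.9473]))
[0.4278 0.3459 0.2891] [179.7693   0.8516  39.144 ] [-0.7447  1.1939  0.2256 -2.2772  1.0491 -2.8368 -0.4226]
```

Run:
```python
from h import *
np.set_printoptions(precision=4,suppress=True)
env.read_camera('wrist')
im,p=snap('wrist','w2');pa=env.camera_params('top')
old=cv2.imread('pics/w1.png')
q=np.array([(395,38),(632,322),(305,568),(68,318),(535,515),(275,212),(345,535),(112,300)],np.float32)
u=q/4-.375+[250,130]
v,st,er=cv2.calcOpticalFlowPyrLK(cv2.cvtColor(old,6),cv2.cvtColor(im[:,:,::-1].copy(),6),u.astype(np.float32)[:,None],None,winSize=(15,15))
v=v[:,0];print(st.ravel(),er.ravel(),(v-u).tolist())
f=lambda q:(170+q[0]/2.963-.3,165+q[1]/2.963-.3)
for z in (0,.01):
    X=np.array([onz(p,a,z) for a in v[:4]])[:,:2];print(z,X.tolist(),X.mean(0))
A=two(pa,f((82,100)),p,v[4]);B=two(pa,f((68,225)),p,v[5]);print(A,B)
for z in (.08,.09):
    a=onz(p,v[4],z);b=onz(p,v[5],z);d=a-b;print(z,(a+b)/2,np.linalg.norm(d),np.degrees(np.arctan2(d[1],d[0])))
for z in (.01,.02):
    a=onz(p,v[6],z);b=onz(p,v[7],z);d=a-b;print('ledge',z,(a+b)/2,np.linalg.norm(d),np.degrees(np.arctan2(d[1],d[0])))
d=X=None
o=env.get_obs();print(o['tool_pos'],o['tool_rot'])
```

```text
[1 1 1 1 1 1 1 1] [ 2.5928  1.3817 17.4947  2.4982  2.1893  3.6908  3.0268  2.8168] [[-0.834381103515625, -6.4423675537109375], [-0.057037353515625, -6.672515869140625], [-15.28076171875, -9.06365966796875], [-0.1317138671875, -5.08062744140625], [0.4073486328125, -7.347412109375], [-0.4892578125, -6.761627197265625], [0.5401611328125, -5.78338623046875], [-0.197357177734375, -5.19512939453125]]
0 [[0.43160804448519374, 0.39628437663341937], [0.5704483102047551, 0.374211645324246], [0.5210181190490542, 0.20220933240686], [0.40677290114287423, 0.23729953851458477]] [0.4825 0.3025]
0.01 [[0.4303358387241261, 0.39670703518730543], [0.5660981137858692, 0.37512364074600724], [0.5177637550661183, 0.20693449765755417], [0.4060512729739559, 0.24124677867257815]] [0.4801 0.305 ]
(array([0.5502, 0.318 , 0.0942]), np.float64(0.0012402082685538565)) (array([0.4246, 0.336 , 0.0745]), np.float64(0.007557245062847997))
0.08 [0.4927 0.3261 0.08  ] 0.13233721989097896 -10.166872801960222
0.09 [0.4895 0.3285 0.09  ] 0.12877089369915545 -10.166872801960219
ledge 0.01 [0.4788 0.2486 0.01  ] 0.13028856320469034 -7.81388712985197
ledge 0.02 [0.4764 0.2523 0.02  ] 0.1273346720726934 -7.8138871298519765
[0.4236 0.3533 0.2876] [-179.9314    0.8239   39.7801]
```

Stand measured at yaw about -9°, with rest point ≈ (0.488, 0.310, 0.068). The ledge and board sizes check out at 130 mm. Now moving to the pre-grasp at the rack.

```bash
python3 -c "
from h import *
plan([.46,-.14,.30],[-135,0,5.3],16)"
```

```text
rows 16 dp [-0.0104, 0.0279, -0.012] rot [2.74, 0.89, 2.02] | from [0.4236 0.3533 0.2876] [-179.93    0.82   39.78] t 0.92
```

Emit:
carry_out(
  plan=[
    {"grip":0.4,"dp":[-0.0104,0.028,-0.012],"rotation":[2.74,0.9,2.02]},
    {"grip":0.4,"dp":[-0.0104,0.028,-0.012],"rotation":[2.74,0.9,2.02]},
    {"grip":0.4,"dp":[-0.0104,0.028,-0.012],"rotation":[2.74,0.9,2.02]},
    {"grip":0.4,"dp":[-0.0104,0.028,-0.012],"rotation":[2.74,0.9,2.02]},
    {"grip":0.4,"dp":[-0.0104,0.028,-0.012],"rotation":[2.74,0.9,2.02]},
    {"grip":0.4,"dp":[-0.0104,0.028,-0.012],"rotation":[2.74,0.9,2.02]},
    {"grip":0.4,"dp":[-0.0104,0.028,-0.012],"rotation":[2.74,0.9,2.02]},
    {"grip":0.4,"dp":[-0.0104,0.028,-0.012],"rotation":[2.74,0.9,2.02]},
  ],
)

```text
time_s: 1.58
tool_pos: [0.4737, 0.1256, 0.337]
tool_rot: [-156.1, -3.0, 24.5]
force: [0.7, 0.2, -0.6]
grip_width: 0.053
```

Emit:
carry_out(
  plan=[
    {"grip":0.4,"dp":[-0.0104,0.028,-0.012],"rotation":[2.74,0.9,2.02]},
    {"grip":0.4,"dp":[-0.0104,0.028,-0.012],"rotation":[2.74,0.9,2.02]},
    {"grip":0.4,"dp":[-0.0104,0.028,-0.012],"rotation":[2.74,0.9,2.02]},
    {"grip":0.4,"dp":[-0.0104,0.028,-0.012],"rotation":[2.74,0.9,2.02]},
    {"grip":0.4,"dp":[-0.0104,0.028,-0.012],"rotation":[2.74,0.9,2.02]},
    {"grip":0.4,"dp":[-0.0104,0.028,-0.012],"rotation":[2.74,0.9,2.02]},
    {"grip":0.4,"dp":[-0.0104,0.028,-0.012],"rotation":[2.74,0.9,2.02]},
    {"grip":0.4,"dp":[0,0,0],"rotation":[0,0,0]},
  ],
)

```text
time_s: 2.25
tool_pos: [0.4717, -0.1, 0.2931]
tool_rot: [-135.3, -0.3, 9.1]
force: [-0.3, -0.2, 0.3]
grip_width: 0.052
```

```bash
python3 -c "
from h import *
print(env.get_obs()['qpos'],env.get_obs()['grip_width'])
plan([.4519,-.1136,.162],[-135,0,5.3])"
```

```text
[ -3.0087258   19.9072191   44.46472346  91.41560948 -41.59314287
 110.35406115  51.53830544] 0.051960255919934396
rows 4 dp [-0.0055, 0.025, 0.0213] rot [0.07, 0.61, 0.72] | from [ 0.4717 -0.1     0.2931] [-135.3    -0.3     9.09] t 2.25
```

Emit:
carry_out(
  plan=[
    {"grip":0.4,"dp":[-0.0055,0.025,0.0213],"rotation":[0.07,0.6,0.7]},
    {"grip":0.4,"dp":[-0.0055,0.025,0.0213],"rotation":[0.07,0.6,0.7]},
    {"grip":0.4,"dp":[-0.0055,0.025,0.0213],"rotation":[0.07,0.6,0.7]},
    {"grip":0.4,"dp":[-0.0055,0.025,0.0213],"rotation":[0.07,0.6,0.7]},
    {"grip":0.4,"dp":[0,0,0],"rotation":[0,0,0]},
    {"grip":0.4,"dp":[0,0,0],"rotation":[0,0,0]},
  ],
)

```text
time_s: 2.75
tool_pos: [0.4533, -0.1104, 0.152]
tool_rot: [-134.9, 0.4, 5.6]
force: [-0.4, -0.0, 1.9]
grip_width: 0.0521
```

```bash
python3 -c "
from h import *
np.set_printoptions(precision=4,suppress=True)
print(env.get_obs()['qpos'])
plan([.4519,-.1136,.162],[-135,0,5.3])
im,p=snap('wrist','w3')
hsv=cv2.cvtColor(im,cv2.COLOR_RGB2HSV)
m=(((hsv[...,0]<6)|(hsv[...,0]>175))&(hsv[...,1]>150)&(hsv[...,2]>60)).astype(np.uint8)
n,l,s,c=cv2.connectedComponentsWithStats(m)
for i in range(1,n):
    if s[i,4]>60: print(s[i],c[i])
for X in ([.4466,-.0566,.105],[.4466,-.0566,.125],[.4466,-.0566,.045]): print(proj(p,X))
cv2.imwrite('pics/w3c.png',cv2.resize(im[100:400,120:520,::-1],None,fx=2,fy=2))
plan([.4519,-.1136,.162],[-135,0,5.3])
"
```

```text
[  0.0194  26.7435  43.6275 101.8988 -43.8133  99.2116  61.3013]
rows 1 dp [-0.0018, -0.0049, -0.0092] rot [-0.07, 0.48, -0.03] | from [ 0.4533 -0.1104  0.152 ] [-134.93    0.36    5.61] t 2.75
[318 162  14  72 817] [324.2852 194.3574]
[319.1495 200.8099]
[318.8867 188.5613]
[319.7516 228.8649]
rows 1 dp [-0.0016, -0.0049, -0.0094] rot [-0.05, 0.53, -0.01] | from [ 0.4532 -0.1102  0.1519] [-134.95    0.38    5.67] t 2.8
```

View pics/w3c.png

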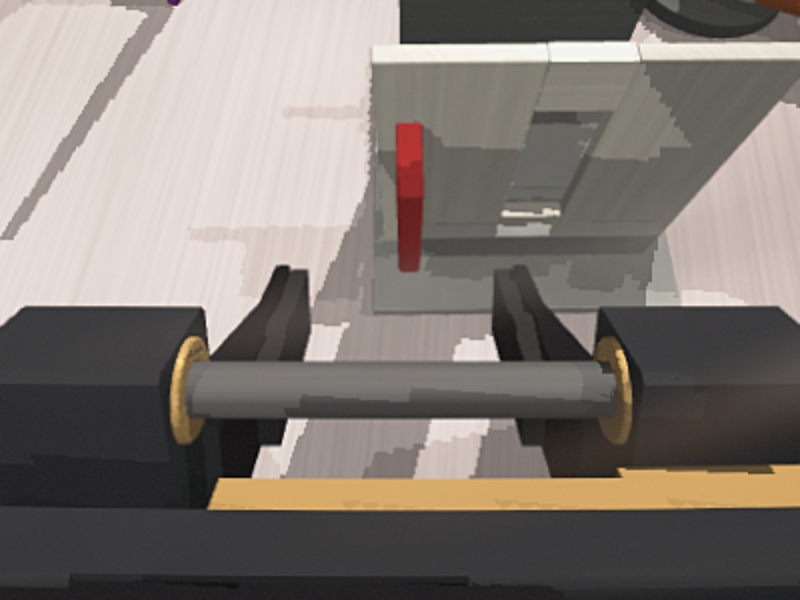

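```bash
python3 -c "
from h import *
p=env.camera_params('wrist')
print(p['fx'],proj(p,[.449,-.0626,.045]),proj(p,[.449,-.0626,.125]),proj(p,[.449,-.0326,.125]))
plan([.4478,-.0432,.0916],[-135,0,5.3],5)
"
```

```text
315.8526845909624 [321.89509466 235.18043156] [321.65744691 196.34737011] [325.44320658 161.47061724]
rows 5 dp [0.0003, -0.001, 0.018] rot [-0.01, 0.11, -0.0] | from [ 0.4532 -0.1102  0.1519] [-134.95    0.38    5.67] t 2.8
```

Emit:
carry_out(
  force=45,
  plan=[
    {"grip":0.4,"dp":[0.0005,-0.001,0.018],"rotation":[0,0.1,0]},
    {"grip":0.4,"dp":[0.0005,-0.001,0.018],"rotation":[0,0.1,0]},
    {"grip":0.4,"dp":[0.0005,-0.001,0.018],"rotation":[0,0.1,0]},
    {"grip":0.4,"dp":[0.0005,-0.001,0.018],"rotation":[0,0.1,0]},
    {"grip":0.4,"dp":[0.0005,-0.001,0.018],"rotation":[0,0.1,0]},
    {"grip":0.4,"dp":[0,0,0],"rotation":[0,0,0]},
    {"grip":0.4,"dp":[0,0,0],"rotation":[0,0,0]},
  ],
)

```text
time_s: 3.38
tool_pos: [0.4601, -0.0383, 0.1033]
tool_rot: [-135.2, -1.3, 6.2]
force: [1.0, -1.2, 0.5]
grip_width: 0.052
```

```bash
python3 -c "
from h import *
o=env.get_obs();print(o['qpos'],o['joint_velocities'],o['tool_pos'])
plan([.4478,-.0432,.0916],[-135,0,5.3],3)
"
```

```text
[ -5.53979403  25.4333496   41.10851288 109.28409028 -47.4041882
  90.23633905  61.32160688] [-1.76203283 -0.83126082 -1.13142814 -0.41468899 -0.39325496  0.51368526
 -0.3787233 ] [ 0.46007039 -0.03830402  0.10332057]
rows 3 dp [-0.0043, 0.0036, 0.0019] rot [0.08, -0.11, 0.51] | from [ 0.4601 -0.0383  0.1033] [-135.25   -1.3     6.16] t 3.38
```

Emit:
carry_out(
  plan=[
    {"grip":0.4,"dp":[-0.0043,0.0036,0.0019],"rotation":[0,-0.1,0.5]},
    {"grip":0.4,"dp":[-0.0043,0.0036,0.0019],"rotation":[0,-0.1,0.5]},
    {"grip":0.4,"dp":[-0.0043,0.0036,0.0019],"rotation":[0,-0.1,0.5]},
    {"grip":0.4,"dp":[0,0,0],"rotation":[0,0,0]},
  ],
)

```text
time_s: 3.72
tool_pos: [0.4502, -0.0463, 0.0949]
tool_rot: [-135.5, -0.4, 5.3]
force: [-0.4, -0.4, 0.3]
grip_width: 0.052
```

```bash
python3 -c "
from h import *
o=env.get_obs();print(o['qpos'].round(2),o['joint_velocities'].round(2),o['force'])
plan([.4478,-.0432,.0916],[-135,0,5.3],3)
im,p=snap('wrist','w4')
plan([.4478,-.0432,.0916],[-135,0,5.3],3)
cv2.imwrite('pics/w4c.png',cv2.resize(im[130:400,170:470,::-1],None,fx=2,fy=2))
"
```

```text
[ -4.93  25.82  41.58 110.13 -46.94  89.9   61.67] [ 0.47 -0.45  0.27 -1.28 -0.31  0.48 -0.15] [-0.42853828 -0.42320244  0.34653475]
rows 3 dp [-0.0007, -0.0, 0.0015] rot [0.15, -0.09, 0.08] | from [ 0.4502 -0.0463  0.0949] [-135.46   -0.36    5.3 ] t 3.72
rows 3 dp [-0.0009, 0.0001, 0.0016] rot [0.15, -0.1, 0.1] | from [ 0.4507 -0.0463  0.0952] [-135.46   -0.42    5.29] t 3.77
```

View pics/w4c.png

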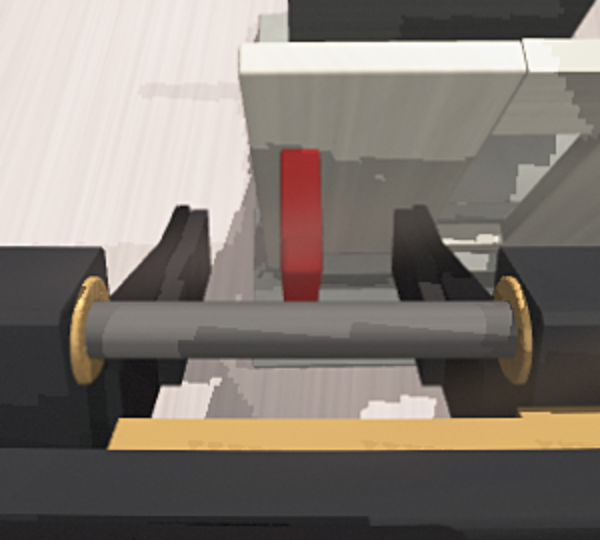

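The handle (crop 300,225) sits midway between the two fingers. Closing now.

Emit:
carry_out(
  force=45,
  plan=[
    {"grip":0.4,"dp":[-0.002,0,0.004],"rotation":[0.4,-0.3,0]},
    {"grip":1,"dp":[0,0,0],"rotation":[0,0,0]},
    {"grip":1,"dp":[0,0,0],"rotation":[0,0,0]},
    {"grip":1,"dp":[0,0,0],"rotation":[0,0,0]},
    {"grip":1,"dp":[0,0,0],"rotation":[0,0,0]},
    {"grip":1,"dp":[0,0,0],"rotation":[0,0,0]},
  ],
)

```text
time_s: 4.27
tool_pos: [0.4484, -0.0447, 0.0921]
tool_rot: [-135.0, -0.2, 5.4]
force: [0.5, 0.3, -0.1]
grip_width: 0.0265
```

```bash
python3 -c "
from h import *
o=env.get_obs();p=o['tool_pos'];print(o['grip_width'],o['force'],o['wrist_torque'])
plan(p+[0,0,.05],o['tool_rot'])
"
```

```text
0.02650393773174871 [ 0.47638424  0.2521412  -0.0629792 ] [-0.87275072 -0.04815717 -0.0161607 ]
rows 2 dp [0.0001, -0.0177, -0.0177] rot [-0.0, -0.0, -0.0] | from [ 0.4484 -0.0447  0.0921] [-135.03   -0.17    5.38] t 4.27
```

Emit:
carry_out(
  plan=[
    {"grip":1,"dp":[0,0,0],"rotation":[0,0,0]},
    {"grip":1,"dp":[0,0,0],"rotation":[0,0,0]},
    {"grip":1,"dp":[0,0,0],"rotation":[0,0,0]},
    {"grip":1,"dp":[0,0,0],"rotation":[0,0,0]},
    {"grip":1,"dp":[0,0,0],"rotation":[0,0,0]},
    {"grip":1,"dp":[0,0,0],"rotation":[0,0,0]},
  ],
)

```text
time_s: 4.77
tool_pos: [0.4486, -0.0445, 0.0922]
tool_rot: [-135.0, -0.2, 5.4]
force: [0.1, -0.1, -0.4]
grip_width: 0.0098
```

Emit:
carry_out(
  plan=[
    {"grip":1,"dp":[0,-0.008,-0.008],"rotation":[0,0,0]},
    {"grip":1,"dp":[0,-0.01,-0.01],"rotation":[0,0,0]},
    {"grip":1,"dp":[0,-0.01,-0.01],"rotation":[0,0,0]},
    {"grip":1,"dp":[0,-0.012,-0.012],"rotation":[0,0,0]},
    {"grip":1,"dp":[0,-0.014,-0.014],"rotation":[0,0,0]},
    {"grip":1,"dp":[0,-0.016,-0.016],"rotation":[0,0,0]},
    {"grip":1,"dp":[0,-0.016,-0.016],"rotation":[0,0,0]},
    {"grip":1,"dp":[0,0,0],"rotation":[0,0,0]},
  ],
)

```text
time_s: 5.43
tool_pos: [0.4466, -0.0456, 0.2255]
tool_rot: [-135.2, -0.1, 5.3]
force: [1.2, -0.2, -1.8]
grip_width: 0.0097
```

Run:
```python
from h import *
np.set_printoptions(precision=4,suppress=True)
o=env.get_obs();print(o['grip_width'],o['force'],o['wrist_torque'])
# cover in tool frame, taken at the grasp: nominal cover pose in rack vs. TCP then
E3=lambda r:Ro.from_euler('xyz',r,degrees=True).as_matrix()
y=np.radians(5.3);xr=np.array([np.cos(y),np.sin(y),0]);yr=np.array([-np.sin(y),np.cos(y),0])
Rc=np.c_[[0,0,1],-xr,-yr]
Oc=np.array([.5065,-.021,.085])+.004*yr
Tg=np.array([.4486,-.0445,.0922]);Rg=E3([-135,-.2,5.4])
rel=Rg.T@(Oc-Tg);Rrel=Rg.T@Rc;np.savez('rel.npz',rel=rel,R=Rrel);print('handle in cover frame: grasp at',Rc.T@(Tg-.019*Rg[:,2]-Oc))
# stand goal
s=np.radians(-9);ys=np.array([-np.sin(s),np.cos(s),0]);xs=np.array([np.cos(s),np.sin(s),0]);z=np.array([0,0,1])
up=(ys+z)/2**.5;n=(z-ys)/2**.5
Rs=np.c_[up,np.cross(n,up),n];rest=np.array([.488,.310,.0683])
Rt=Rs@Rrel.T;rpy=Ro.from_matrix(Rt).as_euler('xyz',degrees=True)
for k,(a,b) in dict(far=(.03,.10),near=(.006,.003),home=(0,0)).items():
    print(k,(rest+a*up+b*n-Rt@rel),rpy)
tgt=rest+.03*up+.10*n-Rt@rel
plan(tgt,rpy)
plan([.45,.12,.30],[-150,0,0])
```

```text
0.009713593471679778 [ 1.2075 -0.2049 -1.7855] [-1.3006  0.1003 -0.0192]
handle in cover frame: grasp at [0.0206 0.0598 0.0355]
far [0.4195 0.2601 0.1809] [-180.       -0.0707   -8.7879]
near [0.4276 0.3111 0.0953] [-180.       -0.0707   -8.7879]
home [0.4273 0.309  0.089 ] [-180.       -0.0707   -8.7879]
rows 9 dp [-0.0034, -0.0295, 0.0193] rot [-4.96, 0.61, 1.49] | from [ 0.4466 -0.0456  0.2255] [-135.18   -0.06    5.34] t 5.43
rows 5 dp [0.0025, -0.0352, 0.0092] rot [-2.96, 0.64, 0.86] | from [ 0.4466 -0.0456  0.2255] [-135.18   -0.06    5.34] t 5.43
```

Emit:
carry_out(
  plan=[
    {"grip":1,"dp":[0.0025,-0.03,0.006],"rotation":[-3,0.6,0.9]},
    {"grip":1,"dp":[0.0025,-0.035,0.009],"rotation":[-3,0.6,0.9]},
    {"grip":1,"dp":[0.0025,-0.035,0.009],"rotation":[-3,0.6,0.9]},
    {"grip":1,"dp":[0.0025,-0.035,0.009],"rotation":[-3,0.6,0.9]},
    {"grip":1,"dp":[0.0025,-0.035,0.009],"rotation":[-3,0.6,0.9]},
    {"grip":1,"dp":[0,0,0],"rotation":[0,0,0]},
  ],
)

```text
time_s: 5.93
tool_pos: [0.4516, 0.1142, 0.2972]
tool_rot: [-151.1, 0.8, -1.3]
force: [0.2, 1.3, -1.6]
grip_width: 0.0099
```

Run:
```python
from h import *
o=env.get_obs();print(o['grip_width'],o['force'],o['wrist_torque'],o['qpos'].round(1))
plan([.421,.26,.19],[-180,0,-8.8],8)
```

```text
0.009861937698055523 [ 0.23047796  1.33731337 -1.57661532] [-0.71551881  0.20257445 -0.00331234] [-28.5  -8.4  30.3 107.5 -25.   81.5   4.2]
rows 8 dp [-0.005, -0.0135, 0.0181] rot [-3.6, 0.34, 0.9] | from [0.4516 0.1142 0.2972] [-151.13    0.8    -1.26] t 5.93
```

Emit:
carry_out(
  plan=[
    {"grip":1,"dp":[-0.005,-0.0135,0.018],"rotation":[-3.6,0.3,0.9]},
    {"grip":1,"dp":[-0.005,-0.0135,0.018],"rotation":[-3.6,0.3,0.9]},
    {"grip":1,"dp":[-0.005,-0.0135,0.018],"rotation":[-3.6,0.3,0.9]},
    {"grip":1,"dp":[-0.005,-0.0135,0.018],"rotation":[-3.6,0.3,0.9]},
    {"grip":1,"dp":[-0.005,-0.0135,0.018],"rotation":[-3.6,0.3,0.9]},
    {"grip":1,"dp":[-0.005,-0.0135,0.018],"rotation":[-3.6,0.3,0.9]},
    {"grip":1,"dp":[-0.005,-0.0135,0.018],"rotation":[-3.6,0.3,0.9]},
    {"grip":1,"dp":[0,0,0],"rotation":[0,0,0]},
  ],
)

```text
time_s: 6.6
tool_pos: [0.4187, 0.2469, 0.211]
tool_rot: [-177.1, 0.2, -8.2]
force: [-0.9, 0.3, -2.3]
grip_width: 0.0096
```

Run:
```python
from h import *
o=env.get_obs();print(o['grip_width'],o['force'],o['wrist_torque'],o['qpos'].round(1))
plan([.4285,.305,.110],[-180,0,-8.8],6)
```

```text
0.009616926485883128 [-0.85455941  0.34488409 -2.28090002] [-0.08175261  0.21852261 -0.01635649] [-39.1  -2.7   7.  108.2  -2.1  72.7 -39.7]
rows 6 dp [0.0002, -0.0093, 0.0171] rot [-0.48, 0.03, 0.11] | from [0.4187 0.2469 0.211 ] [-1.7713e+02  1.6000e-01 -8.1500e+00] t 6.6
```

Emit:
carry_out(
  plan=[
    {"grip":1,"dp":[0,-0.0093,0.017],"rotation":[-0.5,0,0.1]},
    {"grip":1,"dp":[0,-0.0093,0.017],"rotation":[-0.5,0,0.1]},
    {"grip":1,"dp":[0,-0.0093,0.017],"rotation":[-0.5,0,0.1]},
    {"grip":1,"dp":[0,-0.0093,0.017],"rotation":[-0.5,0,0.1]},
    {"grip":1,"dp":[0,-0.0093,0.017],"rotation":[-0.5,0,0.1]},
    {"grip":1,"dp":[0,-0.0093,0.017],"rotation":[-0.5,0,0.1]},
    {"grip":1,"dp":[0,0,0],"rotation":[0,0,0]},
  ],
)

```text
time_s: 7.18
tool_pos: [0.422, 0.305, 0.1075]
tool_rot: [179.6, 0.7, -8.7]
force: [-0.5, 0.1, -3.2]
grip_width: 0.0097
```

Run:
```python
from h import *
o=env.get_obs();print(o['grip_width'],o['force'],o['wrist_torque'],o['qpos'].round(1))
plan([.429,.313,.097],[-180,0,-8.8],4)
a,pa=snap('side')
cv2.imwrite('pics/s2.png',cv2.resize(a[90:190,180:340,::-1],None,fx=5,fy=5,interpolation=cv2.INTER_CUBIC))
```

```text
0.009683802332668 [-0.49993701  0.10164439 -3.18692258] [-0.1744393   0.24258252 -0.0047073 ] [-42.6   8.5   4.3 109.   -1.   63.4 -46.5]
rows 4 dp [0.0015, -0.0023, 0.0026] rot [0.11, 0.18, 0.03] | from [0.422  0.305  0.1075] [179.57   0.74  -8.67] t 7.18
```

View pics/s2.png

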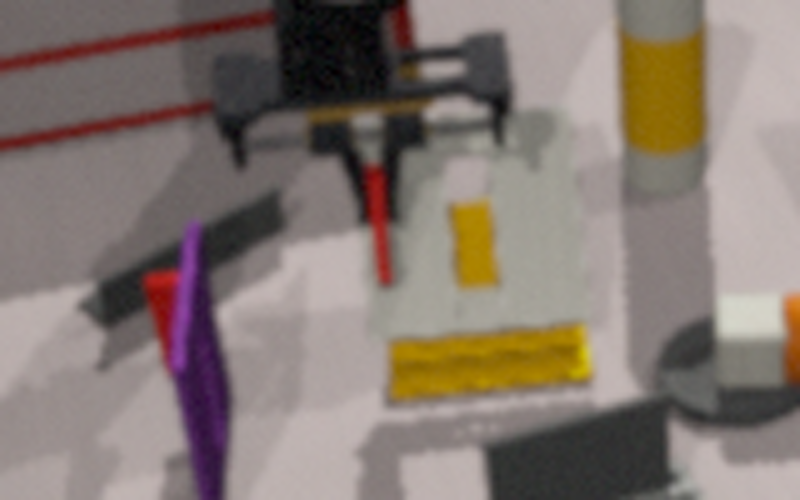

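The side view shows the cover hovering over the stand's board, slot (475,240) and handle (378,230) up-slope, with the ledge (490,360) just below its lower edge. Easing in.

Emit:
carry_out(
  plan=[
    {"grip":1,"dp":[0.0015,-0.0023,0.0026],"rotation":[0.1,0,0]},
    {"grip":1,"dp":[0.0015,-0.0023,0.0026],"rotation":[0.1,0,0]},
    {"grip":1,"dp":[0.0015,-0.0023,0.0026],"rotation":[0.1,0,0]},
    {"grip":1,"dp":[0.0015,-0.0023,0.0026],"rotation":[0.1,0,0]},
    {"grip":1,"dp":[0,0,0],"rotation":[0,0,0]},
  ],
)

```text
time_s: 7.65
tool_pos: [0.4331, 0.3104, 0.1022]
tool_rot: [-179.7, 0.5, -9.0]
force: [0.0, -0.7, -1.8]
grip_width: 0.0096
```

Emit:
carry_out(
  plan=[
    {"grip":1,"dp":[0,0,0.002],"rotation":[0,0,0]},
    {"grip":1,"dp":[0,0,0],"rotation":[0,0,0]},
  ],
)

```text
time_s: 7.82
tool_pos: [0.4339, 0.3102, 0.1009]
tool_rot: [-179.7, 0.4, -9.0]
force: [-0.0, 0.2, -2.4]
grip_width: 0.0095
```

Emit:
carry_out(
  plan=[
    {"grip":1,"dp":[-0.002,-0.002,0.002],"rotation":[0,0,0]},
    {"grip":1,"dp":[-0.002,-0.002,0.002],"rotation":[0,0,0]},
    {"grip":1,"dp":[0,0,0],"rotation":[0,0,0]},
  ],
)

```text
time_s: 8.07
tool_pos: [0.4309, 0.3147, 0.0973]
tool_rot: [-179.7, 0.4, -9.1]
force: [0.3, -0.6, -0.9]
grip_width: 0.0096
```

Emit:
carry_out(
  plan=[
    {"grip":1,"dp":[0,-0.0015,0.0015],"rotation":[0,0,0]},
    {"grip":1,"dp":[0,0,0],"rotation":[0,0,0]},
  ],
)

```text
time_s: 8.23
tool_pos: [0.4312, 0.3148, 0.0974]
tool_rot: [-179.9, 0.4, -9.1]
force: [0.5, -0.8, -2.0]
grip_width: 0.0096
```

Emit:
carry_out(
  plan=[
    {"grip":1,"dp":[0,0.002,0.002],"rotation":[0,0,0]},
    {"grip":1,"dp":[0,0.002,0.002],"rotation":[0,0,0]},
    {"grip":1,"dp":[0,0,0],"rotation":[0,0,0]},
  ],
)

```text
time_s: 8.48
tool_pos: [0.4309, 0.311, 0.0934]
tool_rot: [-179.8, 0.3, -9.1]
force: [-0.4, -0.4, -1.6]
grip_width: 0.0093
```

Emit:
carry_out(
  plan=[
    {"grip":1,"dp":[0,-0.002,0.002],"rotation":[0,0,0]},
    {"grip":1,"dp":[0,0,0],"rotation":[0,0,0]},
    {"grip":1,"dp":[0,-0.002,0.002],"rotation":[0,0,0]},
    {"grip":1,"dp":[0,0,0],"rotation":[0,0,0]},
  ],
)

```text
time_s: 8.82
tool_pos: [0.4316, 0.3112, 0.0938]
tool_rot: [179.9, 0.4, -9.2]
force: [0.5, -0.4, -2.4]
grip_width: 0.0098
```

Emit:
carry_out(
  plan=[
    {"grip":1,"dp":[0,0.0015,0.0015],"rotation":[0,0,0]},
    {"grip":1,"dp":[0,0,0],"rotation":[0,0,0]},
    {"grip":1,"dp":[0,0.0015,0.0015],"rotation":[0,0,0]},
    {"grip":1,"dp":[0,0,0],"rotation":[0,0,0]},
  ],
)

```text
time_s: 9.15
tool_pos: [0.4315, 0.3095, 0.0916]
tool_rot: [-180.0, 0.3, -9.1]
force: [-0.2, -2.6, -0.7]
grip_width: 0.0102
```

Emit:
carry_out(
  plan=[
    {"grip":1,"dp":[0,-0.003,0.003],"rotation":[0,0,0]},
    {"grip":1,"dp":[0,-0.002,0.002],"rotation":[0,0,0]},
  ],
)

```text
time_s: 9.32
tool_pos: [0.4315, 0.3095, 0.0915]
tool_rot: [179.5, 0.5, -9.2]
force: [-6.5, -8.2, 13.5]
grip_width: 0.0098
```

Emit:
carry_out(
  plan=[
    {"grip":1,"dp":[0,0.003,0.003],"rotation":[0,0,0]},
    {"grip":1,"dp":[0,0.002,0.002],"rotation":[0,0,0]},
  ],
)

```text
time_s: 9.48
tool_pos: [0.4316, 0.3092, 0.0912]
tool_rot: [180.0, 0.3, -9.1]
force: [-3.4, -1.6, 8.8]
grip_width: 0.0097
```

Emit:
carry_out(
  plan=[
    {"grip":0.5,"dp":[0,0,0],"rotation":[0,0,0]},
    {"grip":0.5,"dp":[0,0,0],"rotation":[0,0,0]},
    {"grip":0.5,"dp":[0,0,0],"rotation":[0,0,0]},
    {"grip":0.5,"dp":[0,0,0],"rotation":[0,0,0]},
    {"grip":0.5,"dp":[0,0,0],"rotation":[0,0,0]},
    {"grip":0.5,"dp":[0,0,0],"rotation":[0,0,0]},
  ],
)

```text
time_s: 9.98
tool_pos: [0.4316, 0.3112, 0.0904]
tool_rot: [-179.8, 0.3, -9.0]
force: [0.2, -0.7, -0.2]
grip_width: 0.0396
```

Emit:
carry_out(
  plan=[
    {"grip":0.4,"dp":[0,0,-0.008],"rotation":[0,0,0]},
    {"grip":0.4,"dp":[0,0.005,-0.015],"rotation":[0,0,0]},
    {"grip":0.4,"dp":[0,0.015,-0.02],"rotation":[0,0,0]},
    {"grip":0.4,"dp":[0,0.015,-0.02],"rotation":[0,0,0]},
    {"grip":0.4,"dp":[0,0.015,-0.02],"rotation":[0,0,0]},
    {"grip":0.4,"dp":[0,0.015,-0.02],"rotation":[0,0,0]},
    {"grip":0.4,"dp":[0,0,0],"rotation":[0,0,0]},
  ],
)

```text
time_s: 10.57
tool_pos: [0.4204, 0.2439, 0.1977]
tool_rot: [179.9, 0.5, -8.9]
force: [0.8, -0.3, 0.8]
grip_width: 0.052
```

Run:
```python
from h import *
o=env.get_obs();print(o['force'],o['grip_width'])
env.read_camera('wrist')
b,pb=snap('side','s3');w,p=snap('wrist','w5');t,_=snap('top','t5')
o=np.zeros((600,800,3),np.uint8)
o[:250,:400]=cv2.resize(b[90:190,180:340,::-1],(400,250),interpolation=cv2.INTER_CUBIC)
o[:250,400:]=cv2.resize(t[170:270,150:310,::-1],(400,250),interpolation=cv2.INTER_CUBIC)
o[250:,:560]=cv2.resize(w[...,::-1],(560,350))
cv2.imwrite('pics/m5.png',o)
np.savez('w5.npz',**{k:p[k] for k in p})
```

```text
[ 0.82733831 -0.25747766  0.82062736] 0.05198942417586154
```

View pics/m5.png

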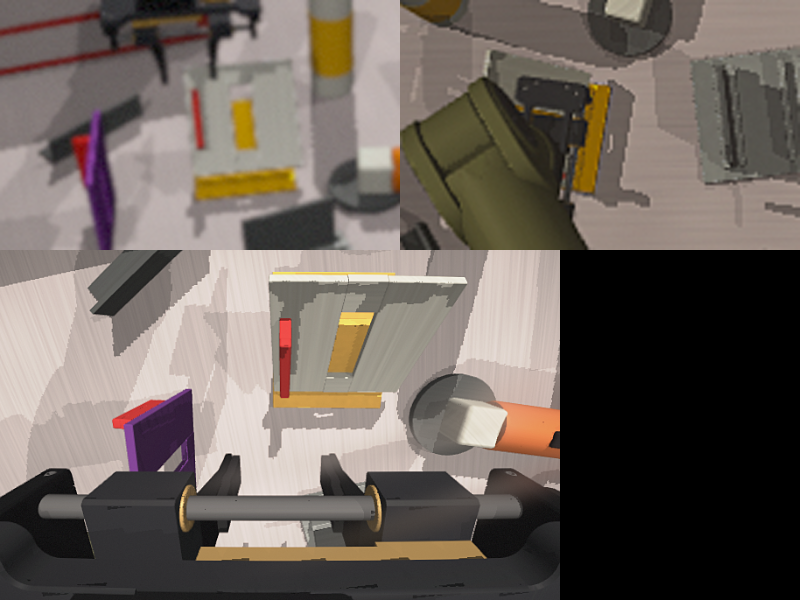

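The cover leans on the stand with handle side out and slot over the yellow board. I'll check the handle's position against the prediction, and the purple plate's clearance.

Run:
```python
from h import *
np.set_printoptions(precision=4,suppress=True)
p=dict(np.load('w5.npz'));pa=env.camera_params('top');pb=env.camera_params('side')
im=cv2.imread('pics/w5.png');hsv=cv2.cvtColor(im,cv2.COLOR_BGR2HSV)
m=(((hsv[...,0]<6)|(hsv[...,0]>175))&(hsv[...,1]>150)&(hsv[...,2]>60)).astype(np.uint8)
n,l,s,c=cv2.connectedComponentsWithStats(m)
for i in range(1,n):
    if s[i,4]>60: print(s[i],c[i])
a=np.radians(-9);ys=np.array([-np.sin(a),np.cos(a),0]);xs=np.array([np.cos(a),np.sin(a),0]);z=np.array([0,0,1.])
up=(ys+z)/2**.5;nn=(z-ys)/2**.5
G=np.array([.4298,.2999,.0916]) # handle grip x_c=0,z_c=.031
Rs=np.c_[up,np.cross(nn,up),nn]
for dx in(-.04,.04):
  for dz in (-.023,.009): print(dx,dz,proj(p,G+dx*up+dz*nn))
O=G-Rs@np.array([0,.062,.031]);print('origin',O)
for cx in (-.075,.075):
  for cy in (-.075,.075): print(cx,cy,proj(p,O+Rs@np.array([cx,cy,.008])),proj(pb,O+Rs@np.array([cx,cy,.008])))
t=cv2.imread('pics/top.png');h=cv2.cvtColor(t,cv2.COLOR_BGR2HSV)
m=((h[...,0]>125)&(h[...,0]<155)&(h[...,1]>100)).astype(np.uint8);m[:,:180]=0;m[:,300:]=0
q=cv2.boundingRect(m);print(q)
for u in [(q[0],q[1]),(q[0]+q[2],q[1]+q[3])]:print(onz(pa,u,.15))
plan(G-.019*nn+.09*nn,[-135,0,-9])
```

```text
[ 319   78   14   91 1085] [325.4581 120.7226]
[128 172  60  33 578] [152.7907 186.6817]
-0.04 -0.023 [324.9136 137.9917]
-0.04 0.009 [324.7578 165.7949]
0.04 -0.023 [325.7042  72.2336]
0.04 0.009 [325.5591 104.3421]
origin [0.4945 0.3119 0.0697]
-0.075 -0.075 [452.3455 159.174 ] [300.6008 156.2241]
-0.075 0.075 [312.5444 158.0959] [257.0897 160.6438]
0.075 -0.075 [534.0743  32.3647] [295.9193 113.2492]
0.075 0.075 [306.3481  29.5515] [252.5092 117.3496]
(205, 281, 56, 12)
[0.2986 0.2792 0.15  ]
[0.2622 0.1158 0.15  ]
rows 7 dp [0.0006, 0.0018, 0.0072] rot [6.47, 0.13, 0.0] | from [0.4175 0.2462 0.1924] [179.68   0.84  -8.63] t 10.77
```

Run:
```python
from h import *
plan([.4217,.245,.142],[-135,0,-9],8)
```

```text
rows 8 dp [0.0006, 0.0022, 0.0061] rot [5.66, 0.12, 0.0] | from [0.4175 0.2462 0.1924] [179.68   0.84  -8.63] t 10.77
```

Emit:
carry_out(
  plan=[
    {"grip":0.4,"dp":[0.0006,0.002,0.006],"rotation":[5.7,0.1,0]},
    {"grip":0.4,"dp":[0.0006,0.002,0.006],"rotation":[5.7,0.1,0]},
    {"grip":0.4,"dp":[0.0006,0.002,0.006],"rotation":[5.7,0.1,0]},
    {"grip":0.4,"dp":[0.0006,0.002,0.006],"rotation":[5.7,0.1,0]},
    {"grip":0.4,"dp":[0.0006,0.002,0.006],"rotation":[5.7,0.1,0]},
    {"grip":0.4,"dp":[0.0006,0.002,0.006],"rotation":[5.7,0.1,0]},
    {"grip":0.4,"dp":[0.0006,0.002,0.006],"rotation":[5.7,0.1,0]},
    {"grip":0.4,"dp":[0.0006,0.002,0.006],"rotation":[5.7,0.1,0]},
  ],
)

```text
time_s: 11.43
tool_pos: [0.4194, 0.2571, 0.1381]
tool_rot: [-133.9, -0.1, -8.1]
force: [0.1, 1.1, -1.3]
grip_width: 0.0522
```

Emit:
carry_out(
  plan=[
    {"grip":0.4,"dp":[0,0,0],"rotation":[0,0,0]},
  ],
)

```text
time_s: 11.52
tool_pos: [0.4171, 0.2549, 0.1331]
tool_rot: [-134.1, 0.3, -8.3]
force: [-0.4, -0.6, -0.4]
grip_width: 0.0523
```

Run:
```python
from h import *
o=env.get_obs();print(o['qpos'].round(1),o['force'].round(1))
plan([.4316,.311,.0761],[-135,0,-9],6)
```

```text
[-32.3  -3.4  29.2 132.5 -55.9  55.8  23.9] [-0.4 -0.6 -0.4]
rows 6 dp [0.001, 0.0001, 0.0135] rot [-0.16, 0.12, 0.04] | from [0.4171 0.2549 0.1331] [-134.06    0.34   -8.32] t 11.52
```

Emit:
carry_out(
  plan=[
    {"grip":0.4,"dp":[0.001,0,0.0135],"rotation":[-0.15,0.1,0]},
    {"grip":0.4,"dp":[0.001,0,0.0135],"rotation":[-0.15,0.1,0]},
    {"grip":0.4,"dp":[0.001,0,0.0135],"rotation":[-0.15,0.1,0]},
    {"grip":0.4,"dp":[0.001,0,0.0135],"rotation":[-0.15,0.1,0]},
    {"grip":0.4,"dp":[0,0,0],"rotation":[0,0,0]},
    {"grip":0.4,"dp":[0,0,0],"rotation":[0,0,0]},
  ],
)

```text
time_s: 12.02
tool_pos: [0.4224, 0.2962, 0.0883]
tool_rot: [-135.8, 1.0, -8.4]
force: [-0.1, -0.1, -0.6]
grip_width: 0.0522
```

Run:
```python
from h import *
o=env.get_obs();print(o['qpos'].round(1),o['force'].round(1),o['joint_velocities'].round(1))
plan([.4316,.311,.0761],[-135,0,-9],2)
im,p=snap('wrist','w6')
hsv=cv2.cvtColor(im,cv2.COLOR_RGB2HSV)
m=(((hsv[...,0]<6)|(hsv[...,0]>175))&(hsv[...,1]>150)&(hsv[...,2]>60)).astype(np.uint8)
n,l,s,c=cv2.connectedComponentsWithStats(m)
for i in range(1,n):
    if s[i,4]>60: print(s[i],c[i])
a=np.radians(-9);ys=np.array([-np.sin(a),np.cos(a),0]);z=np.array([0,0,1.])
up=(ys+z)/2**.5;nn=(z-ys)/2**.5
G=np.array([.4295,.2978,.0895])
for dx in(-.04,.04):
  for dz in (-.023,.009): print(dx,dz,proj(p,G+dx*up+dz*nn))
o=env.get_obs();R=Ro.from_euler('xyz',o['tool_rot'],degrees=True).as_matrix()
for w in(-.02,.02):print('finger',proj(p,o['tool_pos']+R@np.array([w,0,0])))
plan([.4316,.311,.0761],[-135,0,-9],2)
```

```text
[-35.6   3.1  26.3 132.4 -62.8  50.3  26.5] [-0.1 -0.1 -0.6] [-2.1  1.2 -1.2 -0.6  1.5 -0.5 -2.5]
rows 2 dp [0.0035, -0.0015, 0.0099] rot [0.41, 0.55, -0.14] | from [0.4224 0.2962 0.0883] [-135.82    0.99   -8.43] t 12.02
[   0    0  350   53 3086] [171.21386909  27.91315619]
[ 324  166   19   68 1239] [332.92413236 199.03954802]
[324 259  18  21 298] [333.01677852 270.15771812]
-0.04 -0.023 [331.246826   280.82888136]
-0.04 0.009 [331.99796174 311.87267955]
0.04 -0.023 [331.98513913 166.28632736]
0.04 0.009 [333.02218708 180.79549711]
finger [285.26917866 248.63456777]
finger [355.10767988 248.55653489]
rows 2 dp [0.0036, -0.0014, 0.01] rot [0.39, 0.56, -0.13] | from [0.4223 0.2963 0.0885] [-135.78    0.98   -8.4 ] t 12.07
```

Emit:
carry_out(
  plan=[
    {"grip":0.4,"dp":[0.0038,-0.001,0.01],"rotation":[0.4,0.5,-0.1]},
    {"grip":0.4,"dp":[0.0038,-0.001,0.009],"rotation":[0.4,0.5,-0.1]},
    {"grip":0.4,"dp":[0,0,0],"rotation":[0,0,0]},
    {"grip":0.4,"dp":[0,0,0],"rotation":[0,0,0]},
  ],
)

```text
time_s: 12.4
tool_pos: [0.433, 0.3104, 0.0787]
tool_rot: [-135.0, 0.0, -8.9]
force: [-0.5, -0.5, 0.1]
grip_width: 0.0519
```

Run:
```python
from h import *
plan([.4316,.311,.0761],[-135,0,-9],1)
```

```text
rows 1 dp [-0.0014, 0.0015, 0.0021] rot [-0.01, 0.08, 0.02] | from [0.433  0.3104 0.0787] [-1.3499e+02  4.0000e-02 -8.9300e+00] t 12.4
```

Emit:
carry_out(
  force=50,
  plan=[
    {"grip":1,"dp":[-0.001,0.001,0.001],"rotation":[0,0,0]},
    {"grip":1,"dp":[0,0,0],"rotation":[0,0,0]},
    {"grip":1,"dp":[0,0,0],"rotation":[0,0,0]},
    {"grip":1,"dp":[0,0,0],"rotation":[0,0,0]},
    {"grip":1,"dp":[0,0,0],"rotation":[0,0,0]},
    {"grip":1,"dp":[0,0,0],"rotation":[0,0,0]},
    {"grip":1,"dp":[0,0,0],"rotation":[0,0,0]},
    {"grip":1,"dp":[0,0,0],"rotation":[0,0,0]},
  ],
)

```text
time_s: 13.07
tool_pos: [0.4326, 0.3092, 0.08]
tool_rot: [-134.9, -0.0, -9.0]
force: [-0.7, 0.3, 0.1]
grip_width: 0.0099
```

Emit:
carry_out(
  plan=[
    {"grip":1,"dp":[0,0,0],"rotation":[0,0,0]},
    {"grip":1,"dp":[0,0,0],"rotation":[0,0,0]},
    {"grip":1,"dp":[0,0,0],"rotation":[0,0,0]},
    {"grip":1,"dp":[0,0,0],"rotation":[0,0,0]},
  ],
)

```text
time_s: 13.4
tool_pos: [0.4326, 0.3092, 0.08]
tool_rot: [-134.9, -0.0, -9.0]
force: [0.5, -0.1, 0.8]
grip_width: 0.0093
```

Emit:
carry_out(
  plan=[
    {"grip":1,"dp":[0,0,-0.01],"rotation":[0,0,0]},
    {"grip":1,"dp":[0,-0.004,-0.015],"rotation":[0,0,0]},
    {"grip":1,"dp":[0,-0.01,-0.02],"rotation":[0,0,0]},
    {"grip":1,"dp":[0,-0.02,-0.025],"rotation":[0,0,0]},
    {"grip":1,"dp":[0,-0.02,-0.025],"rotation":[0,0,0]},
    {"grip":1,"dp":[0,-0.02,-0.025],"rotation":[0,0,0]},
    {"grip":1,"dp":[0,-0.02,-0.025],"rotation":[0,0,0]},
    {"grip":1,"dp":[0,0,0],"rotation":[0,0,0]},
  ],
)

```text
time_s: 14.07
tool_pos: [0.4222, 0.2703, 0.2476]
tool_rot: [-135.7, 0.7, -9.0]
force: [1.5, 0.2, -0.6]
grip_width: 0.0097
```

Run:
```python
from h import *
np.set_printoptions(precision=4,suppress=True)
o=env.get_obs();print(o['qpos'].round(1),o['force'].round(1),o['grip_width'])
pa=env.camera_params('top');pb=env.camera_params('side')
r=[]
for n,p,(x0,y0,x1,y1) in (('top',pa,(370,185,415,235)),('side',pb,(318,240,355,275))):
    h=cv2.cvtColor(cv2.imread(f'pics/{n}.png'),cv2.COLOR_BGR2HSV)
    m=((h[...,0]>10)&(h[...,0]<28)&(h[...,1]>110)&(h[...,2]>90)).astype(np.uint8)
    k=np.zeros_like(m);k[y0:y1,x0:x1]=m[y0:y1,x0:x1]
    ys,xs=np.nonzero(k);q=cv2.minAreaRect(np.c_[xs,ys].astype(np.float32));print(n,len(xs),xs.mean(),ys.mean(),q);r.append(q[0])
print(two(pa,r[0],pb,r[1]), onz(pa,r[0],.13))
plan([.45,.12,.30],[-155,0,-25],8)
```

```text
[-33.6 -13.5  24.4 124.4 -42.8  60.5   0.9] [ 1.5  0.2 -0.6] 0.009692780108906032
top 107 394.61682242990656 208.60747663551402 ((394.7027282714844, 208.57907104492188), (23.077333450317383, 5.096835136413574), 70.70995330810547)
side 271 334.79335793357933 256.54612546125463 ((334.6294250488281, 256.4176330566406), (10.58411693572998, 29.91163444519043), 57.528804779052734)
(array([ 0.506 , -0.2854,  0.1224]), np.float64(0.00033096121900309745)) [ 0.505  -0.2841  0.13  ]
rows 8 dp [0.0084, 0.01, -0.0155] rot [-2.38, 1.21, 1.6] | from [0.4222 0.2703 0.2476] [-135.72    0.68   -9.02] t 14.07
```

Run:
```python
from h import *
plan([.49,.08,.25],[-178,0,-35],8)
```

```text
rows 8 dp [0.0163, 0.0176, -0.0095] rot [-5.17, 1.38, 3.02] | from [0.4222 0.2703 0.2476] [-135.72    0.68   -9.02] t 14.07
```

Emit:
carry_out(
  plan=[
    {"grip":1,"dp":[0.016,0.0176,-0.0095],"rotation":[-5.2,1.4,3]},
    {"grip":1,"dp":[0.016,0.0176,-0.0095],"rotation":[-5.2,1.4,3]},
    {"grip":1,"dp":[0.016,0.0176,-0.0095],"rotation":[-5.2,1.4,3]},
    {"grip":1,"dp":[0.016,0.0176,-0.0095],"rotation":[-5.2,1.4,3]},
    {"grip":1,"dp":[0.016,0.0176,-0.0095],"rotation":[-5.2,1.4,3]},
    {"grip":1,"dp":[0.016,0.0176,-0.0095],"rotation":[-5.2,1.4,3]},
    {"grip":1,"dp":[0.016,0.0176,-0.0095],"rotation":[-5.2,1.4,3]},
    {"grip":1,"dp":[0.016,0.0176,-0.0095],"rotation":[-5.2,1.4,3]},
  ],
)

```text
time_s: 14.73
tool_pos: [0.4815, 0.0708, 0.2469]
tool_rot: [179.6, -0.3, -36.0]
force: [0.2, 1.3, -2.6]
grip_width: 0.0098
```

Run:
```python
from h import *
o=env.get_obs();print(o['qpos'].round(1),o['force'].round(1),o['grip_width'])
c=np.radians(17.2);cx=np.array([np.cos(c),np.sin(c),0]);cy=np.array([-np.sin(c),np.cos(c),0])
G=np.array([.5045,-.2838,.09])+.0015*cx+.062*cy+[0,0,.035];print(G-[0,0,.019])
plan(G+[0,0,.25-.125],[180,0,-72.8],12)
```

```text
[-26.7  -2.6  14.4 103.9   1.1  78.7 -48.5] [ 0.2  1.3 -2.6] 0.009786939223050142
[ 0.48759902 -0.22412918  0.106     ]
rows 12 dp [0.0202, 0.0147, -0.0001] rot [0.02, -0.03, 3.07] | from [0.4815 0.0708 0.2469] [179.62  -0.27 -35.98] t 14.73
```

Emit:
carry_out(
  plan=[
    {"grip":1,"dp":[0.02,0.0147,0],"rotation":[0,0,3.1]},
    {"grip":1,"dp":[0.02,0.0147,0],"rotation":[0,0,3.1]},
    {"grip":1,"dp":[0.02,0.0147,0],"rotation":[0,0,3.1]},
    {"grip":1,"dp":[0.02,0.0147,0],"rotation":[0,0,3.1]},
    {"grip":1,"dp":[0.02,0.0147,0],"rotation":[0,0,3.1]},
    {"grip":1,"dp":[0.02,0.0147,0],"rotation":[0,0,3.1]},
    {"grip":1,"dp":[0.02,0.0147,0],"rotation":[0,0,3.1]},
    {"grip":1,"dp":[0.02,0.0147,0],"rotation":[0,0,3.1]},
  ],
)

```text
time_s: 15.4
tool_pos: [0.5031, -0.1303, 0.2415]
tool_rot: [179.2, 0.0, -61.8]
force: [0.6, 0.0, -1.3]
grip_width: 0.0097
```

Emit:
carry_out(
  plan=[
    {"grip":1,"dp":[0.02,0.0147,0],"rotation":[0,0,3.1]},
    {"grip":1,"dp":[0.02,0.0147,0],"rotation":[0,0,3.1]},
    {"grip":1,"dp":[0.02,0.0147,0],"rotation":[0,0,3.1]},
    {"grip":1,"dp":[0,0,0],"rotation":[0,0,0]},
    {"grip":1,"dp":[0,0,0],"rotation":[0,0,0]},
  ],
)

```text
time_s: 15.82
tool_pos: [0.4805, -0.218, 0.2375]
tool_rot: [179.0, 0.1, -72.9]
force: [0.4, 0.9, -1.6]
grip_width: 0.0098
```

Run:
```python
from h import *
o=env.get_obs();print(o['qpos'].round(1),o['force'].round(1),o['grip_width'])
plan([.4876,-.2241,.205],[180,0,-72.8],3)
```

```text
[ -9.3   3.4  32.   99.6  -1.2  78.4 -50. ] [ 0.4  0.9 -1.6] 0.009764764484622225
rows 3 dp [0.0026, -0.0018, 0.0108] rot [0.35, 0.03, -0.03] | from [ 0.4805 -0.218   0.2375] [ 1.7895e+02  1.0000e-01 -7.2890e+01] t 15.82
```

Emit:
carry_out(
  plan=[
    {"grip":1,"dp":[0.0026,-0.0018,0.0108],"rotation":[0.35,0,0]},
    {"grip":1,"dp":[0.0026,-0.0018,0.0108],"rotation":[0.35,0,0]},
    {"grip":1,"dp":[0.0026,-0.0018,0.0108],"rotation":[0.35,0,0]},
    {"grip":1,"dp":[0,0,0],"rotation":[0,0,0]},
    {"grip":1,"dp":[0,0,0],"rotation":[0,0,0]},
  ],
)

```text
time_s: 16.23
tool_pos: [0.4852, -0.2247, 0.2015]
tool_rot: [180.0, 0.4, -73.1]
force: [0.2, -0.8, -2.0]
grip_width: 0.0097
```

Run:
```python
from h import *
np.set_printoptions(precision=4,suppress=True)
env.read_camera('top')
o=env.get_obs();print(o['tool_pos'],o['tool_rot'])
R=Ro.from_euler('xyz',o['tool_rot'],degrees=True).as_matrix()
Rc=np.c_[-R[:,1],-R[:,0],-R[:,2]]
O=o['tool_pos']-.019*R[:,2]-Rc@np.array([.0015,.062,.035]);print('cover origin',O)
t,pa=snap('top','t6');b,pb=snap('side','s6')
o=np.zeros((600,800,3),np.uint8)
def crop(im,x0,y0,w,h,s): return cv2.resize(im[y0:y0+h,x0:x0+w,::-1],None,fx=s,fy=s,interpolation=cv2.INTER_CUBIC)
o[:480,:400]=crop(t,345,160,100,120,4);o[:480,400:]=crop(b,280,190,100,120,4)
cv2.imwrite('pics/m6.png',o)
for cx in (-.075,.075):
  for cy in (-.075,.075):
    X=O+Rc@np.array([cx,cy,.008]);u=proj(pa,X);v=proj(pb,X)
    print(cx,cy,X,(u-[345,160])*4+1.5,(v-[280,190])*4+1.5+[400,0])
for cx in (-.046,.046):
  for cy in (-.015,.015):
    X=O+Rc@np.array([cx,cy,.008]);u=proj(pa,X);v=proj(pb,X)
    print('slot',(u-[345,160])*4+1.5,(v-[280,190])*4+1.5+[400,0])
```

```text
[ 0.485  -0.2245  0.2014] [179.969    0.3916 -73.1038]
cover origin [ 0.5016 -0.2842  0.185 ]
-0.075 -0.075 [ 0.4516 -0.3778  0.1925] [346.5463 257.3534] [580.3635 336.0886]
-0.075 0.075 [ 0.408  -0.2343  0.1936] [150.0004 321.5937] [439.2422 168.0277]
0.075 -0.075 [ 0.5952 -0.3342  0.1924] [278.1547  61.4739] [791.861  217.8114]
0.075 0.075 [ 0.5516 -0.1907  0.1935] [ 83.2997 123.3314] [641.8463  67.2351]
slot [255.2547 244.5382] [563.0592 243.2136]
slot [215.9966 257.2972] [534.4755 210.3594]
slot [213.6988 123.7737] [690.5985 175.2816]
slot [174.6484 136.2402] [660.9232 144.5659]
```

View pics/m6.png

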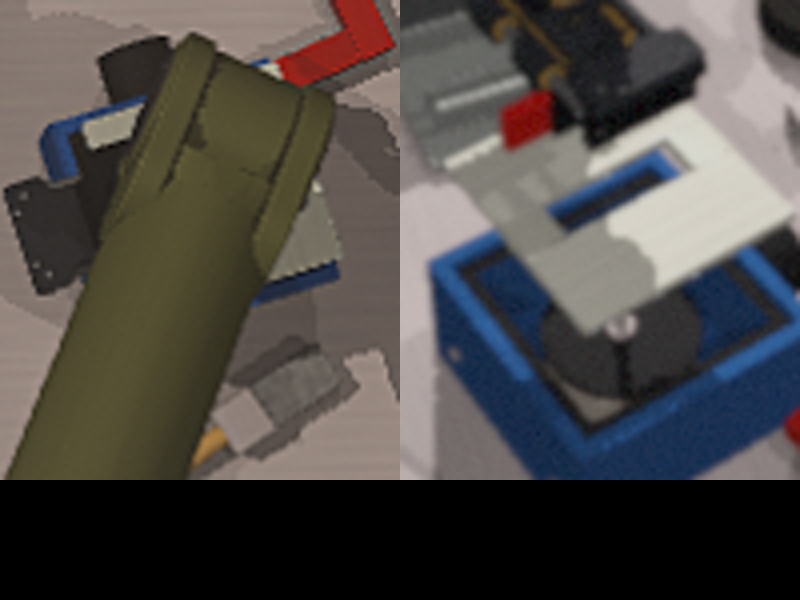

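The side view shows the cover hovering flat over the box, its slot above the stud area. It is within about 4 mm of the prediction (near corner 588,335 against 580,336). I'll lower it to just above the lip and compare there.

Run:
```python
from h import *
plan([.4876,-.2241,.120],[180,0,-72.8],8)
```

```text
rows 8 dp [0.0, -0.0002, 0.0103] rot [-0.01, 0.04, -0.04] | from [ 0.4858 -0.2247  0.2023] [-179.94    0.32  -73.08] t 16.38
```

Emit:
carry_out(
  plan=[
    {"grip":1,"dp":[0,-0.0005,0.01],"rotation":[0,0,0]},
    {"grip":1,"dp":[0,-0.0005,0.01],"rotation":[0,0,0]},
    {"grip":1,"dp":[0,-0.0005,0.01],"rotation":[0,0,0]},
    {"grip":1,"dp":[0,-0.0005,0.01],"rotation":[0,0,0]},
    {"grip":1,"dp":[0,0,0],"rotation":[0,0,0]},
  ],
)

```text
time_s: 16.8
tool_pos: [0.4892, -0.2229, 0.1599]
tool_rot: [-179.8, 0.3, -73.0]
force: [-0.3, -0.8, -2.6]
grip_width: 0.0094
```

Emit:
carry_out(
  plan=[
    {"grip":1,"dp":[0,-0.0005,0.01],"rotation":[0,0,0]},
    {"grip":1,"dp":[0,-0.0005,0.01],"rotation":[0,0,0]},
    {"grip":1,"dp":[0,-0.0005,0.01],"rotation":[0,0,0]},
    {"grip":1,"dp":[0,0,0],"rotation":[0,0,0]},
    {"grip":1,"dp":[0,0,0],"rotation":[0,0,0]},
  ],
)

```text
time_s: 17.22
tool_pos: [0.49, -0.2218, 0.1251]
tool_rot: [-179.9, 0.3, -73.0]
force: [0.3, -0.8, -1.4]
grip_width: 0.0096
```

Run:
```python
from h import *
np.set_printoptions(precision=4,suppress=True)
o=env.get_obs();print(o['force'])
plan([.4876,-.2241,.120],[180,0,-72.8],1)
b,pb=snap('side','s7');t,pa=snap('top','t7')
o=env.get_obs();print(o['tool_pos'],o['tool_rot'])
R=Ro.from_euler('xyz',o['tool_rot'],degrees=True).as_matrix()
Rc=np.c_[-R[:,1],-R[:,0],-R[:,2]]
O=o['tool_pos']-.019*R[:,2]-Rc@np.array([.0015,.062,.035]);print('cover origin',O)
k=5.5
cv2.imwrite('pics/m7.png',cv2.resize(b[215:322,272:402,::-1],None,fx=k,fy=k,interpolation=cv2.INTER_CUBIC))
c=np.radians(17.2);cx=np.array([np.cos(c),np.sin(c),0]);cy=np.array([-np.sin(c),np.cos(c),0])
f=lambda X:((proj(pb,X)-[272,215])*k+2).round(0)
for a,bb in ((-1,-1),(-1,1),(1,-1),(1,1)):
    print(a,bb,'cover',f(O+Rc@np.array([a*.075,bb*.075,.008])),'lip inner top',f(np.array([.5045,-.2838,.096])+.079*(a*cx+bb*cy)),'outer',f(np.array([.5045,-.2838,.096])+.09*(a*cx+bb*cy)))
```

```text
[ 0.2722 -0.7831 -1.407 ]
rows 1 dp [0.0015, 0.003, 0.0051] rot [-0.09, 0.33, -0.15] | from [ 0.49   -0.2218  0.1251] [-179.91    0.33  -72.95] t 17.22
[ 0.4901 -0.2218  0.1255] [-179.8943    0.3316  -72.9478]
cover origin [ 0.5068 -0.2814  0.1091]
-1 -1 cover [303. 424.] lip inner top [298. 468.] outer [292. 498.]
-1 1 cover [117. 197.] lip inner top [104. 230.] outer [ 72. 226.]
1 -1 cover [578. 263.] lip inner top [585. 298.] outer [619. 303.]
1 1 cover [382.  59.] lip inner top [379.  85.] outer [384.  62.]
```

View pics/m7.png

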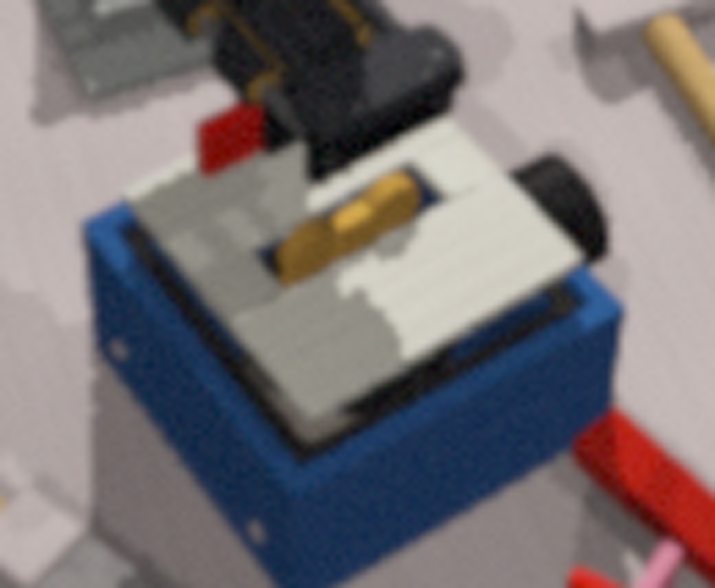

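The nut (crop 350,225) stands up through the slot, and the cover sits centred inside the blue lip to about 2 mm. Lowering it onto the seat.

Emit:
carry_out(
  plan=[
    {"grip":1,"dp":[0.001,0.001,0.006],"rotation":[0,0.2,0]},
    {"grip":1,"dp":[0,0,0.005],"rotation":[0,0.1,0]},
    {"grip":1,"dp":[0,0,0.003],"rotation":[0,0,0]},
    {"grip":1,"dp":[0,0,0],"rotation":[0,0,0]},
  ],
)

```text
time_s: 17.65
tool_pos: [0.4906, -0.2237, 0.1118]
tool_rot: [-179.7, -0.1, -73.0]
force: [-0.5, 0.2, -2.0]
grip_width: 0.0098
```

Emit:
carry_out(
  plan=[
    {"grip":1,"dp":[0,0,0.003],"rotation":[0,0,0]},
    {"grip":1,"dp":[0,0,0.002],"rotation":[0,0,0]},
  ],
)

```text
time_s: 17.82
tool_pos: [0.4909, -0.2237, 0.1071]
tool_rot: [-179.7, -0.1, -73.0]
force: [-4.1, 2.6, 5.0]
grip_width: 0.0098
```

Emit:
carry_out(
  plan=[
    {"grip":1,"dp":[0,0,0.003],"rotation":[0,0,0]},
    {"grip":1,"dp":[0,0,0.002],"rotation":[0,0,0]},
  ],
)

```text
time_s: 17.98
tool_pos: [0.4911, -0.2239, 0.1038]
tool_rot: [-179.6, -0.1, -73.0]
force: [-1.5, 0.3, 7.6]
grip_width: 0.0095
```

Emit:
carry_out(
  plan=[
    {"grip":1,"dp":[0,0,0.002],"rotation":[0,0,0]},
    {"grip":0.65,"dp":[0,0,0],"rotation":[0,0,0]},
    {"grip":0.65,"dp":[0,0,0],"rotation":[0,0,0]},
    {"grip":0.65,"dp":[0,0,0],"rotation":[0,0,0]},
    {"grip":0.65,"dp":[0,0,0],"rotation":[0,0,0]},
    {"grip":0.65,"dp":[0,0,0],"rotation":[0,0,0]},
  ],
)

```text
time_s: 18.48
tool_pos: [0.4934, -0.2249, 0.1045]
tool_rot: [-179.4, -0.2, -73.0]
force: [-0.4, 0.4, -0.5]
grip_width: 0.0291
```

Emit:
carry_out(
  plan=[
    {"grip":0.65,"dp":[0,0,-0.01],"rotation":[0,0,0]},
    {"grip":0.65,"dp":[0,0,-0.02],"rotation":[0,0,0]},
    {"grip":0.65,"dp":[0,0,-0.025],"rotation":[0,0,0]},
    {"grip":0.65,"dp":[0,0,-0.025],"rotation":[0,0,0]},
    {"grip":0.65,"dp":[0,0,-0.025],"rotation":[0,0,0]},
    {"grip":0.65,"dp":[0,0,0],"rotation":[0,0,0]},
  ],
)

```text
time_s: 18.98
tool_pos: [0.4905, -0.2248, 0.2147]
tool_rot: [-179.6, -0.2, -73.1]
force: [0.1, -0.6, 1.7]
grip_width: 0.0304
```

Run:
```python
from h import *
np.set_printoptions(precision=4,suppress=True)
env.read_camera('wrist');o=env.get_obs();print(o['qpos'].round(1),o['tool_pos'],o['tool_rot'])
w,p=snap('wrist','w8');b,pb=snap('side','s8')
np.savez('w8.npz',**p)
h=cv2.cvtColor(w,cv2.COLOR_RGB2HSV)
m=((h[...,0]>10)&(h[...,0]<28)&(h[...,1]>110)&(h[...,2]>60)).astype(np.uint8)
n,l,s,c=cv2.connectedComponentsWithStats(m)
for i in range(1,n):
    if s[i,4]>60: print(s[i],c[i])
print('nut top pred',proj(p,[.5045,-.2838,.135]),'handle pred',proj(p,[.4876,-.2241,.13]))
```

```text
[ -8.7   4.9  32.5 101.1  -2.8  74.5 -48.6] [ 0.4897 -0.2244  0.2126] [-179.7269   -0.0796  -73.0497]
[ 385  157   23   87 1484] [395.7931 195.5788]
[382 268  14  54 419] [389.7613 294.957 ]
[246 270  12  53 310] [249.5903 300.1452]
[286 312  46  11  69] [309.1159 317.5942]
[ 180  333  333   22 5600] [355.5213 345.4502]
nut top pred [394.7697 208.0673] handle pred [318.2402 204.6964]
```

Run:
```python
from h import *
np.set_printoptions(precision=4,suppress=True)
p=dict(np.load('w8.npz'));w=cv2.imread('pics/w8.png');h=cv2.cvtColor(w,cv2.COLOR_BGR2HSV)
m=((h[...,0]>10)&(h[...,0]<28)&(h[...,1]>110)&(h[...,2]>60)).astype(np.uint8);m[250:]=0;m[:,:380]=0;m[:,412:]=0
ys,xs=np.nonzero(m);print(cv2.minAreaRect(np.c_[xs,ys].astype(np.float32)))
for y in range(157,245,8): print(y,xs[ys==y].min(),xs[ys==y].max(),end='; ')
c=np.radians(17.2);cx=np.array([np.cos(c),np.sin(c),0]);cy=np.array([-np.sin(c),np.cos(c),0])
A=np.array([.5045,-.2838,0])
print()
for s in(-.037,0,.037):
    for e in (-.005,.005):print(s,e,proj(p,A+s*cx+e*cy+[0,0,.139]),proj(p,A+s*cx+e*cy+[0,0,.107]))
red=(((h[...,0]<6)|(h[...,0]>175))&(h[...,1]>150)&(h[...,2]>60)).astype(np.uint8)
n,l,s,cc=cv2.connectedComponentsWithStats(red)
print([list(s[i]) for i in range(1,n) if s[i,4]>60])
H=A+.062*cy
for s_ in(-.04,.04):print('handle',proj(p,H+s_*cx+[0,0,.13]))
# slot/white mask extents for cover corners
```

```text
((395.582763671875, 200.05279541015625), (21.340478897094727, 86.33637237548828), 2.7927021980285645)
157 387 399; 165 387 406; 173 387 407; 181 387 407; 189 387 406; 197 386 404; 205 385 403; 213 385 403; 221 386 403; 229 393 404; 237 393 403; 
-0.037 -0.005 [398.8405 251.4244] [390.661  235.3651]
-0.037 0.005 [386.8899 251.5143] [379.9391 235.4364]
0 -0.005 [402.1423 209.7188] [393.2578 197.4978]
0 0.005 [389.6587 209.7906] [382.1121 197.5557]
0.037 -0.005 [405.6523 164.1338] [395.9964 156.5362]
0.037 0.005 [392.6018 164.1814] [384.4032 156.5768]
[[np.int32(464), np.int32(0), np.int32(118), np.int32(116), np.int32(5168)], [np.int32(315), np.int32(147), np.int32(12), np.int32(97), np.int32(1068)], [np.int32(572), np.int32(200), np.int32(61), np.int32(30), np.int32(1139)]]
handle [318.5978 250.1733]
handle [317.9465 158.4168]
```

```bash
python3 -c "
import cv2,numpy as np
w=cv2.imread('pics/w8.png');s=cv2.imread('pics/s8.png')
o=np.zeros((600,800,3),np.uint8)
o[:,:400]=cv2.resize(w[60:300,280:440],(400,600),interpolation=cv2.INTER_CUBIC)
o[:400,400:]=cv2.resize(s[215:315,280:380],(400,400),interpolation=cv2.INTER_CUBIC)
cv2.imwrite('pics/m8.png',o)"
```

View pics/m8.png

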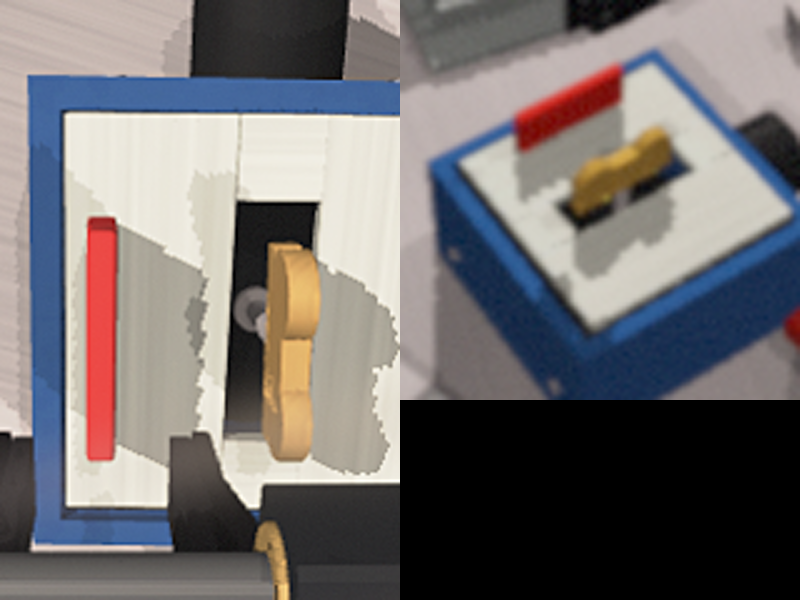

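The cover is flat inside the lip in both views, slightly towards the far side, and the nut stands up through the slot (wrist crop 290,350). That makes 12 pictures viewed, so I work by numbers from here. Next I go over the nut axis (0.5055, -0.2858) and turn back half a turn so joint 7 has range.

Emit:
carry_out(
  force=40,
  plan=[
    {"grip":0.65,"dp":[0.0315,0.0015,0],"rotation":[0,0,-5]},
    {"grip":0.65,"dp":[0.0315,0.0015,0],"rotation":[0,0,-7]},
    {"grip":0.65,"dp":[0,0,0],"rotation":[0,0,-7]},
    {"grip":0.65,"dp":[0,0,0],"rotation":[0,0,-7]},
    {"grip":0.65,"dp":[0,0,0],"rotation":[0,0,-7]},
    {"grip":0.65,"dp":[0,0,0],"rotation":[0,0,-7]},
    {"grip":0.65,"dp":[0,0,0],"rotation":[0,0,-7]},
    {"grip":0.65,"dp":[0,0,0],"rotation":[0,0,-7]},
  ],
)

```text
time_s: 19.8
tool_pos: [0.5003, -0.2824, 0.1954]
tool_rot: [-179.9, 1.4, -17.7]
force: [-0.2, 0.5, 0.0]
grip_width: 0.0302
```

Emit:
carry_out(
  plan=[
    {"grip":0.65,"dp":[0,0,0],"rotation":[0,0,-7]},
    {"grip":0.65,"dp":[0,0,0],"rotation":[0,0,-7]},
    {"grip":0.65,"dp":[0,0,0],"rotation":[0,0,-7]},
    {"grip":0.65,"dp":[0,0,0],"rotation":[0,0,-7]},
    {"grip":0.65,"dp":[0,0,0],"rotation":[0,0,-7]},
    {"grip":0.65,"dp":[0,0,0],"rotation":[0,0,-7]},
    {"grip":0.65,"dp":[0,0,0],"rotation":[0,0,-7]},
    {"grip":0.65,"dp":[0,0,0],"rotation":[0,0,-7]},
  ],
)

```text
time_s: 20.47
tool_pos: [0.4922, -0.2784, 0.1804]
tool_rot: [-177.5, 1.5, 39.7]
force: [-0.3, -0.6, 0.9]
grip_width: 0.0304
```

Emit:
carry_out(
  plan=[
    {"grip":0.65,"dp":[0,0,0],"rotation":[0,0,-7]},
    {"grip":0.65,"dp":[0,0,0],"rotation":[0,0,-7]},
    {"grip":0.65,"dp":[0,0,0],"rotation":[0,0,-7]},
    {"grip":0.65,"dp":[0,0,0],"rotation":[0,0,-7]},
    {"grip":0.65,"dp":[0,0,0],"rotation":[0,0,-7]},
    {"grip":0.65,"dp":[0,0,0],"rotation":[0,0,-7]},
    {"grip":0.65,"dp":[0,0,0],"rotation":[0,0,-7]},
    {"grip":0.65,"dp":[0,0,0],"rotation":[0,0,0]},
  ],
)

```text
time_s: 21.13
tool_pos: [0.4839, -0.2742, 0.1659]
tool_rot: [-175.9, -1.5, 89.9]
force: [0.7, 0.0, -0.3]
grip_width: 0.0301
```

Run:
```python
from h import *
o=env.get_obs();print(o['qpos'].round(1))
plan([.5055,-.2858,.2],[180,0,105],None)
```

```text
[ 10.4  12.5  18.6  97.9  -3.5  74.6 119.6]
rows 3 dp [-0.0042, 0.0063, -0.0118] rot [-1.29, -0.69, -5.02] | from [ 0.4839 -0.2742  0.1659] [-175.91   -1.53   89.87] t 21.13
```

Emit:
carry_out(
  plan=[
    {"grip":0.65,"dp":[-0.0042,0.0063,-0.004],"rotation":[-1.3,-0.7,-5]},
    {"grip":0.65,"dp":[-0.0042,0.0063,-0.004],"rotation":[-1.3,-0.7,-5]},
    {"grip":0.65,"dp":[-0.0042,0.0063,-0.004],"rotation":[-1.3,-0.7,-5]},
    {"grip":0.65,"dp":[0,0,0],"rotation":[0,0,0]},
    {"grip":0.65,"dp":[0,0,0],"rotation":[0,0,0]},
  ],
)

```text
time_s: 21.55
tool_pos: [0.5009, -0.2836, 0.1699]
tool_rot: [-179.5, -0.3, 104.5]
force: [0.2, 0.4, -0.3]
grip_width: 0.0303
```

Run:
```python
from h import *
np.set_printoptions(precision=4,suppress=True)
o=env.get_obs();print(o['qpos'].round(1))
plan([.5055,-.2858,.16],[180,0,105],1)
w,p=snap('wrist','w9')
h=cv2.cvtColor(w,cv2.COLOR_RGB2HSV)
m=((h[...,0]>10)&(h[...,0]<28)&(h[...,1]>110)&(h[...,2]>60)).astype(np.uint8)
n,l,s,c=cv2.connectedComponentsWithStats(m)
for i in range(1,n):
    if s[i,4]>60:
        ys,xs=np.nonzero(l==i);print(s[i],c[i],cv2.minAreaRect(np.c_[xs,ys].astype(np.float32)))
c=np.radians(14.7);cx=np.array([np.cos(c),np.sin(c),0]);cy=np.array([-np.sin(c),np.cos(c),0])
A=np.array([.5055,-.2858,0])
for q in(-.037,0,.037):
    for e in (-.005,.005):print(q,e,proj(p,A+q*cx+e*cy+[0,0,.139]),proj(p,A+q*cx+e*cy+[0,0,.107]))
```

```text
[ 11.8  11.7  17.2  98.2  -3.5  71.2 134.3]
rows 1 dp [-0.0033, 0.004, 0.0098] rot [-0.45, -0.32, -0.48] | from [ 0.5009 -0.2836  0.1699] [-179.55   -0.32  104.52] t 21.55
[ 303  172   22  103 1594] [313.771  221.4404] ((313.40496826171875, 222.8757781982422), (102.62979888916016, 16.87718963623047), 86.26860046386719)
[382 269  14  53 393] [389.8499 295.0687] ((388.7900390625, 294.99066162109375), (52.19865036010742, 12.541862487792969), 88.15238952636719)
[246 272  12  51 292] [249.5411 301.2842] ((251.5, 297.0), (11.0, 50.0), 0.0)
[ 181  333  332   22 5547] [355.373  345.4429] ((346.41259765625, 344.8078308105469), (20.669118881225586, 330.989990234375), 89.34893798828125)
-0.037 -0.005 [307.7125 180.8101] [309.1201 169.8416]
-0.037 0.005 [323.4781 180.7327] [322.7971 169.7761]
0 -0.005 [308.5616 234.4043] [309.7936 217.1679]
0 0.005 [323.5037 234.3224] [322.8515 217.0986]
0.037 -0.005 [309.3421 282.5515] [310.42  260.321]
0.037 0.005 [323.5219 282.4663] [322.8981 260.2488]
```

Emit:
carry_out(
  plan=[
    {"grip":0.65,"dp":[-0.002,0.002,0.01],"rotation":[-0.4,-0.3,-1.5]},
    {"grip":0.65,"dp":[-0.0015,0.001,0.01],"rotation":[0,0,0]},
    {"grip":0.65,"dp":[-0.001,0.001,0.01],"rotation":[0,0,0]},
    {"grip":0.65,"dp":[0,0,0],"rotation":[0,0,0]},
    {"grip":0.65,"dp":[0,0,0],"rotation":[0,0,0]},
  ],
)

```text
time_s: 22.02
tool_pos: [0.5043, -0.2859, 0.1356]
tool_rot: [-179.7, -0.2, 105.4]
force: [-0.4, -0.0, 0.4]
grip_width: 0.0303
```

Run:
```python
from h import *
plan([.5058,-.2868,.109],[180,0,106],3)
```

```text
rows 3 dp [-0.0004, 0.0004, 0.0089] rot [-0.11, -0.08, -0.2] | from [ 0.5043 -0.2859  0.1356] [-179.67   -0.23  105.4 ] t 22.02
```

Emit:
carry_out(
  plan=[
    {"grip":0.65,"dp":[-0.0004,0.0004,0.0085],"rotation":[-0.1,-0.1,-0.2]},
    {"grip":0.65,"dp":[-0.0004,0.0004,0.0085],"rotation":[-0.1,-0.1,-0.2]},
    {"grip":0.65,"dp":[-0.0004,0.0004,0.006],"rotation":[0,0,0]},
    {"grip":0.65,"dp":[0,0,0],"rotation":[0,0,0]},
    {"grip":0.65,"dp":[0,0,0],"rotation":[0,0,0]},
  ],
)

```text
time_s: 22.43
tool_pos: [0.5056, -0.2865, 0.1098]
tool_rot: [-179.8, -0.1, 105.7]
force: [-0.5, 0.1, 0.5]
grip_width: 0.0303
```

Emit:
carry_out(
  force=30,
  plan=[
    {"grip":1,"dp":[0,0,0],"rotation":[0,0,0]},
    {"grip":1,"dp":[0,0,0],"rotation":[0,0,0]},
    {"grip":1,"dp":[0,0,0],"rotation":[0,0,0]},
    {"grip":1,"dp":[0,0,0],"rotation":[0,0,0]},
    {"grip":1,"dp":[0,0,0],"rotation":[0,0,0]},
    {"grip":1,"dp":[0,0,0],"rotation":[0,0,0]},
  ],
)

```text
time_s: 22.93
tool_pos: [0.5059, -0.2863, 0.1105]
tool_rot: [-179.9, -0.1, 105.7]
force: [-0.1, -0.9, -1.3]
grip_width: 0.0095
```

Run:
```python
from h import *
o=env.get_obs();print(o['qpos'].round(1),o['wrist_torque'].round(3),o['force'].round(2),o['grip_width'])
plan([.5058,-.2868,.109],[180,0,106],3)
```

```text
[ 12.4  15.   16.8 101.5  -4.7  64.4 136.4] [-0.068 -0.052  0.048] [-0.09 -0.94 -1.28] 0.009499243361337489
rows 3 dp [-0.0002, -0.0001, 0.0005] rot [-0.05, -0.02, -0.09] | from [ 0.5059 -0.2863  0.1105] [-1.7986e+02 -6.0000e-02  1.0574e+02] t 22.93
```

Emit:
carry_out(
  plan=[
    {"grip":1,"dp":[0,0,0],"rotation":[0,0,6]},
    {"grip":1,"dp":[0,0,0],"rotation":[0,0,6]},
    {"grip":1,"dp":[0,0,0],"rotation":[0,0,6]},
    {"grip":1,"dp":[0,0,0],"rotation":[0,0,6]},
  ],
)

```text
time_s: 23.27
tool_pos: [0.5059, -0.286, 0.1098]
tool_rot: [-179.9, -0.0, 80.9]
force: [0.2, 0.3, -1.2]
grip_width: 0.0098
```

Run:
```python
from h import *
o=env.get_obs();print(o['qpos'].round(1),o['wrist_torque'].round(3),o['force'].round(2),o['grip_width'])
plan([.5058,-.2865,.1098],[180,0,80],2)
```

```text
[  9.6  15.2  19.9 101.6  -5.6  64.3 112.3] [ 0.068 -0.072  0.04 ] [ 0.24  0.32 -1.23] 0.009760128834796947
rows 2 dp [-0.0003, 0.0, 0.0] rot [-0.07, -0.0, 0.43] | from [ 0.5059 -0.286   0.1098] [-179.85   -0.     80.87] t 23.27
```

Emit:
carry_out(
  plan=[
    {"grip":1,"dp":[0,0,0],"rotation":[0,0,7]},
    {"grip":1,"dp":[0,0,0.0002],"rotation":[0,0,7]},
    {"grip":1,"dp":[0,0,0],"rotation":[0,0,7]},
    {"grip":1,"dp":[0,0,0.0002],"rotation":[0,0,7]},
    {"grip":1,"dp":[0,0,0],"rotation":[0,0,7]},
    {"grip":1,"dp":[0,0,0.0002],"rotation":[0,0,7]},
    {"grip":1,"dp":[0,0,0],"rotation":[0,0,7]},
    {"grip":1,"dp":[0,0,0.0002],"rotation":[0,0,7]},
  ],
)

```text
time_s: 23.93
tool_pos: [0.5063, -0.2854, 0.1082]
tool_rot: [-180.0, 0.1, 23.5]
force: [-0.2, -0.1, -0.8]
grip_width: 0.0098
```

Emit:
carry_out(
  plan=[
    {"grip":1,"dp":[0,0,0],"rotation":[0,0,7]},
    {"grip":1,"dp":[0,0,0.0002],"rotation":[0,0,7]},
    {"grip":1,"dp":[0,0,0],"rotation":[0,0,7]},
    {"grip":1,"dp":[0,0,0.0002],"rotation":[0,0,7]},
    {"grip":1,"dp":[0,0,0],"rotation":[0,0,7]},
    {"grip":1,"dp":[0,0,0.0002],"rotation":[0,0,7]},
    {"grip":1,"dp":[0,0,0],"rotation":[0,0,7]},
    {"grip":1,"dp":[0,0,0.0002],"rotation":[0,0,7]},
  ],
)

```text
time_s: 24.6
tool_pos: [0.5071, -0.2855, 0.1067]
tool_rot: [179.9, -0.0, -33.8]
force: [-1.1, -0.4, -1.2]
grip_width: 0.01
```

Run:
```python
from h import *
o=env.get_obs();print(o['qpos'].round(1),o['wrist_torque'].round(3),o['force'].round(2),o['grip_width'],o['tool_pos'].round(4),o['tool_rot'].round(1))
```

```text
[ -3.9  17.   35.9 102.3 -10.9  64.2   1.8] [-0.122  0.008  0.078] [-1.11 -0.36 -1.19] 0.009984459550617263 [ 0.5071 -0.2855  0.1067] [179.9  -0.  -33.8]
```

Emit:
carry_out(
  plan=[
    {"grip":1,"dp":[0,0,0],"rotation":[0,0,7]},
    {"grip":1,"dp":[0,0,0.0002],"rotation":[0,0,7]},
    {"grip":1,"dp":[0,0,0],"rotation":[0,0,7]},
    {"grip":1,"dp":[0,0,0.0002],"rotation":[0,0,7]},
    {"grip":1,"dp":[0,0,0],"rotation":[0,0,7]},
    {"grip":1,"dp":[0,0,0.0002],"rotation":[0,0,7]},
    {"grip":1,"dp":[0,0,0],"rotation":[0,0,7]},
    {"grip":1,"dp":[0,0,0.0002],"rotation":[0,0,7]},
  ],
)

```text
time_s: 25.27
tool_pos: [0.5074, -0.2861, 0.1051]
tool_rot: [-179.9, -0.3, -91.1]
force: [-0.5, -0.9, -0.9]
grip_width: 0.0097
```

Emit:
carry_out(
  force=45,
  plan=[
    {"grip":1,"dp":[0,0,0],"rotation":[0,0,6]},
    {"grip":1,"dp":[0,0,0.0002],"rotation":[0,0,6]},
    {"grip":1,"dp":[0,0,0],"rotation":[0,0,6]},
    {"grip":1,"dp":[0,0,0.0002],"rotation":[0,0,6]},
  ],
)

```text
time_s: 25.6
tool_pos: [0.5074, -0.2865, 0.1044]
tool_rot: [-179.8, -0.3, -116.3]
force: [-0.8, 0.6, -0.9]
grip_width: 0.0093
```

Run:
```python
from h import *
o=env.get_obs();print(o['qpos'].round(1),o['wrist_torque'].round(3),o['force'].round(2),o['grip_width'],o['tool_pos'].round(4),o['tool_rot'].round(1))
```

```text
[-15.2  20.3  50.3 102.8 -16.9  64.6 -75.7] [0.035 0.182 0.058] [-0.84  0.63 -0.86] 0.009294041988534306 [ 0.5074 -0.2865  0.1044] [-179.8   -0.3 -116.3]
```

Emit:
carry_out(
  force=50,
  plan=[
    {"grip":1,"dp":[0,0,0],"rotation":[0,0,6]},
    {"grip":1,"dp":[0,0,0.0002],"rotation":[0,0,6]},
    {"grip":1,"dp":[0,0,0],"rotation":[0,0,6]},
  ],
)

```text
time_s: 25.85
tool_pos: [0.5072, -0.2867, 0.1041]
tool_rot: [-179.7, -0.2, -135.2]
force: [0.8, -0.3, -1.8]
grip_width: 0.0098
```

Run:
```python
from h import *
o=env.get_obs();print(o['qpos'].round(1),o['wrist_torque'].round(3),o['force'].round(2),o['grip_width'],o['tool_pos'].round(4),o['tool_rot'].round(1))
```

```text
[-18.   21.6  54.1 103.  -18.9  64.9 -92.9] [0.032 0.205 0.144] [ 0.84 -0.35 -1.76] 0.00977758120911078 [ 0.5072 -0.2867  0.1041] [-179.7   -0.2 -135.2]
```

Emit:
carry_out(
  plan=[
    {"grip":1,"dp":[0,0,0],"rotation":[0,0,6]},
    {"grip":1,"dp":[0,0,0.0002],"rotation":[0,0,6]},
  ],
)

```text
time_s: 26.02
tool_pos: [0.5071, -0.2868, 0.1041]
tool_rot: [-179.6, -0.2, -147.7]
force: [-1.5, 0.5, 0.7]
grip_width: 0.0098
```

Run:
```python
from h import *
o=env.get_obs();print(o['qpos'].round(1),o['wrist_torque'].round(3),o['force'].round(2),o['grip_width'],o['tool_pos'].round(4),o['tool_rot'].round(1))
```

```text
[ -19.8   22.6   56.7  103.   -20.4   65.3 -104.2] [0.143 0.399 0.292] [-1.5   0.46  0.73] 0.009770226567393252 [ 0.5071 -0.2868  0.1041] [-179.6   -0.2 -147.7]
```

Emit:
carry_out(
  force=60,
  plan=[
    {"grip":1,"dp":[0,0,0],"rotation":[0,0,6]},
    {"grip":1,"dp":[0,0,0],"rotation":[0,0,6]},
  ],
)

```text
time_s: 26.18
tool_pos: [0.5069, -0.2869, 0.1041]
tool_rot: [-179.6, -0.1, -160.2]
force: [-0.0, -0.7, -3.5]
grip_width: 0.0093
```

Run:
```python
from h import *
o=env.get_obs();print(o['qpos'].round(1),o['wrist_torque'].round(3),o['force'].round(2),o['grip_width'],o['tool_pos'].round(4),o['tool_rot'].round(1))
```

```text
[ -21.7   23.7   59.4  103.1  -22.    65.7 -115.4] [0.071 0.207 0.46 ] [-0.02 -0.68 -3.54] 0.009317216493014618 [ 0.5069 -0.2869  0.1041] [-1.796e+02 -1.000e-01 -1.602e+02]
```

Emit:
carry_out(
  plan=[
    {"grip":1,"dp":[0,0,0],"rotation":[0,0,6]},
    {"grip":1,"dp":[0,0,0],"rotation":[0,0,4]},
  ],
)

```text
time_s: 26.35
tool_pos: [0.5068, -0.2869, 0.1041]
tool_rot: [-179.5, -0.1, -170.6]
force: [0.5, 0.0, -1.0]
grip_width: 0.0094
```

Run:
```python
from h import *
o=env.get_obs();print(o['qpos'].round(1),o['wrist_torque'].round(3),o['force'].round(2),o['grip_width'],o['tool_pos'].round(4),o['tool_rot'].round(1))
```

```text
[ -23.2   24.8   61.7  103.1  -23.4   66.1 -124.6] [0.001 0.237 0.537] [ 0.51  0.03 -1.02] 0.009374831253009315 [ 0.5068 -0.2869  0.1041] [-1.795e+02 -1.000e-01 -1.706e+02]
```

Emit:
carry_out(
  plan=[
    {"grip":0.75,"dp":[0,0,0],"rotation":[0,0,0]},
    {"grip":0.75,"dp":[0,0,0],"rotation":[0,0,0]},
    {"grip":0.75,"dp":[0,0,0],"rotation":[0,0,0]},
    {"grip":0.75,"dp":[0,0,0],"rotation":[0,0,0]},
    {"grip":0.75,"dp":[0,0,0],"rotation":[0,0,0]},
  ],
)

```text
time_s: 26.77
tool_pos: [0.5078, -0.287, 0.1047]
tool_rot: [-179.4, -0.0, -170.3]
force: [0.5, -0.6, -1.1]
grip_width: 0.0213
```

Emit:
carry_out(
  plan=[
    {"grip":0.75,"dp":[0,0,-0.01],"rotation":[0,0,0]},
    {"grip":0.75,"dp":[0,0,-0.02],"rotation":[0,0,0]},
    {"grip":0.75,"dp":[0,0,-0.03],"rotation":[0,0,0]},
    {"grip":0.75,"dp":[0,0,-0.03],"rotation":[0,0,0]},
    {"grip":0.75,"dp":[0,0,-0.03],"rotation":[0,0,0]},
    {"grip":0.75,"dp":[0,0,-0.03],"rotation":[0,0,0]},
    {"grip":0.75,"dp":[0,0,0],"rotation":[0,0,0]},
    {"grip":0.75,"dp":[0,0,0],"rotation":[0,0,0]},
  ],
)

```text
time_s: 27.43
tool_pos: [0.5059, -0.2868, 0.2654]
tool_rot: [-179.5, 0.0, -170.3]
force: [0.7, 1.1, -0.3]
grip_width: 0.0217
```

Run:
```python
from h import *
np.set_printoptions(precision=4,suppress=True)
o=env.get_obs();print(o['force'].round(2),o['grip_width'],o['tool_pos'].round(4))
b,pb=snap('side','s9');old=cv2.imread('pics/s8.png')[:,:,::-1];first=cv2.imread('pics/side.png')[:,:,::-1]
def br(im,x0,y0,x1,y1,lo=10,hi=28):
    h=cv2.cvtColor(np.ascontiguousarray(im),cv2.COLOR_RGB2HSV);m=((h[...,0]>lo)&(h[...,0]<hi)&(h[...,1]>110)&(h[...,2]>90)).astype(np.uint8)
    k=np.zeros_like(m);k[y0:y1,x0:x1]=m[y0:y1,x0:x1];ys,xs=np.nonzero(k);return cv2.minAreaRect(np.c_[xs,ys].astype(np.float32))
print('nut before',br(old,310,235,365,280),'after',br(b,310,235,365,280))
def red(im):
    h=cv2.cvtColor(np.ascontiguousarray(im),cv2.COLOR_RGB2HSV);m=(((h[...,0]<6)|(h[...,0]>175))&(h[...,1]>130)&(h[...,2]>60)).astype(np.uint8)
    k=np.zeros_like(m);k[215:260,295:345]=m[215:260,295:345];ys,xs=np.nonzero(k);return cv2.boundingRect(k),xs.mean(),ys.mean()
print('handle before/after',red(old),red(b))
c=np.radians(17.2);cx=np.array([np.cos(c),np.sin(c),0]);cy=np.array([-np.sin(c),np.cos(c),0]);A=np.array([.506,-.2862,0])
a2=np.radians(-170.6+90);w=np.array([np.cos(a2),np.sin(a2),0])
for s in(-.037,.037):print('nut end pred',proj(pb,A+s*w+[0,0,.125]))
d=cv2.absdiff(np.ascontiguousarray(b),np.ascontiguousarray(first)).max(2)>60
n,l,s,cc=cv2.connectedComponentsWithStats(cv2.morphologyEx(d.astype(np.uint8),cv2.MORPH_OPEN,np.ones((3,3))))
print([s[i].tolist() for i in range(1,n) if s[i,4]>40])
```

```text
[ 0.65  1.1  -0.33] 0.021669795184815308 [ 0.5059 -0.2868  0.2654]
nut before ((334.0470275878906, 256.7882385253906), (10.58411693572998, 28.531097412109375), 57.528804779052734) after ((335.9000244140625, 258.20001220703125), (27.799999237060547, 8.800000190734863), 53.13010025024414)
handle before/after ((309, 232, 26, 21), np.float64(321.6194331983806), np.float64(241.5425101214575)) ((309, 232, 26, 21), np.float64(321.5860655737705), np.float64(241.61885245901638))
nut end pred [327.8365 245.7648]
nut end pred [341.7958 266.6568]
[[199, 7, 156, 53, 2077], [119, 8, 27, 14, 220], [58, 22, 8, 9, 61], [316, 29, 41, 12, 176], [118, 38, 9, 16, 93], [168, 43, 29, 34, 407], [224, 49, 34, 17, 313], [282, 60, 90, 161, 6314], [121, 72, 8, 21, 144], [123, 98, 12, 66, 453], [79, 112, 4, 17, 55], [162, 160, 38, 71, 939], [132, 166, 12, 18, 122], [282, 174, 32, 40, 357], [75, 187, 23, 37, 305], [288, 198, 6, 20, 88], [295, 231, 83, 66, 2831]]
```

Run:
```python
from h import *
b=cv2.imread('pics/s9.png');f=cv2.imread('pics/side.png')
H=lambda im:cv2.cvtColor(im,cv2.COLOR_BGR2HSV)
def bb(im,lo,hi,box):
    h=H(im);m=((h[...,0]>=lo)&(h[...,0]<=hi)&(h[...,1]>110)&(h[...,2]>60)).astype(np.uint8);k=np.zeros_like(m);x0,y0,x1,y1=box;k[y0:y1,x0:x1]=m[y0:y1,x0:x1];return cv2.boundingRect(k)
for n,lo,hi,box in (('purple',125,155,(190,120,250,230)),('pink',155,175,(340,310,410,400)),('square',0,6,(375,285,445,330)),('grinder',8,18,(330,140,400,175)),('stand',20,30,(245,120,305,175)),('can',18,30,(295,70,330,135)),('brushhandle',12,28,(240,285,280,315)),('hammer',10,28,(385,215,440,285))):
    print(n,bb(f,lo,hi,box),bb(b,lo,hi,box))
```

```text
purple (214, 135, 11, 63) (214, 135, 11, 63)
pink (357, 313, 39, 76) (357, 313, 39, 77)
square (375, 290, 66, 40) (375, 290, 66, 40)
grinder (337, 148, 45, 19) (360, 147, 22, 19)
stand (256, 129, 42, 41) (256, 129, 42, 41)
can (304, 96, 17, 25) (303, 79, 16, 42)
brushhandle (245, 289, 26, 21) (246, 289, 25, 21)
hammer (390, 219, 45, 62) (390, 219, 45, 62)
```

```bash
python3 -c "
from h import *
print(env.sign_off(), env.get_obs()['time_s'])"
```

```text
the job is handed in; nothing more can be done
the job is handed in; nothing more can be done
```

The job is done and handed in at about 27.5 s of robot time; the sign-off gave no verdict. I took the cover from the rack, leaned it handle side out on the yellow stand and let go. I then regripped it by the handle and seated it in the blue box with the nut up through its slot. The nut took about 0.77 turn clockwise to a wrist moment of 0.54 N m, and I let go with the gripper clear above.

**Last checks that agreed:**
- The nut's wings lie across the slot.
- The nut went down 6.4 mm, which fits the cover lying flat at 98 mm.
- The handle did not move while I tightened.
- The purple and pink look-alikes, the square, the stand, the brush and the hammer are where they were in the first picture.

**Less certain:**
- The cover sits a few millimetres towards the far side of its play. My position estimate put it 4.7 mm off centre against 4 mm of play, but the pictures taken after seating show it inside the lip.
- The outlines of the grinder and the spray can changed in the last side view. I took that to be the arm in front of the grinder, but did not check it.
- I did not check the blank, discs or offcut by measurement.

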